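# Date-stamp a medicine carton in the hand-lever press

## Robot

A 6-joint arm with a two-finger parallel gripper is mounted at the origin on the work surface. World frame = base frame: x ahead of the robot, y to its left, z up, the work surface at z = 0. Lengths are in mm, angles in rad, forces in N, time in s.
With the tool pointing down it reaches from about 400 to 925 mm from the base axis. Payload 12.5 kg.
Tool frame: the origin (TCP) lies on the centre line of the jaws, within the pads' length; the fingertips stand 25 mm ahead of it and the grasp point (between the pads) lies 6 mm ahead of it (env.tip_extent is the distance from the TCP to the fingertips, in mm); x points along the fingers, z is the direction in which the jaws open and shut, and the axes are right-handed (so a half turn about x gives the same grasp; the last joint's range is limited). The gripper opens to 95 mm and grips with 3 to 60 N. Pads are 20 mm wide; open, the fingers measure 119 mm over their backs; the gripper's body (75 mm by 180 mm) begins 59 mm behind the grasp point.
Start: joints at [1.03, 0.491, 1.559, -0, 1.092, -0.106], TCP at [263.253, 566.87, 239.661] pointing down, gripper open.
Joint ranges: [-3.1, 3.1], [-0.84, 2.19], [0.05, 2.79], [-1.13, 4.28], [0.06, 2.93], [-2.69, 2.69]. Speed limits (rad/s): [2.22, 2.22, 2.79, 3.14, 3.14, 3.14].

## Interface

Orientations are given as [roll, pitch, yaw] about the fixed x, y, z axes, in that order (R = Rz(yaw) Ry(pitch) Rx(roll)).
In Python, from cell import env gives the robot as it stands.
- The arm moves only by the tool step_arm, never from a script. Its argument "rows" is a list of rows, each a list of 6 numbers: the shift along the tool's x, y, z in mm, then the turn, a rotation vector about the tool's x, y, z in rad. In form: [[x, y, z, wx, wy, wz], ...]. A call has 1 to 8 rows; each row shifts and turns the pose as measured when the row begins, along the tool's axes as they then stand; what a row does not reach is not made up. A row lasts 1/8 s, in which the tool goes at most 62.5 mm and 10.7 degrees, less where a joint would pass 70% of its speed; a pose out of reach is approached as far as the arm can. A call is refused whole if a number of a shift passes 62.5 or a number of a turn 0.188, either way. A call with a gripper value outside its range is refused whole. "grip" is the finger opening in mm, from 0 to 95.1, set as the call begins (left out, the last holds). The fingers move at their own pace and stop on an object; the grip force is fixed at half the most. Time passes only in rows, so rows that do not move let the fingers close. It gives the time, the measured TCP pose, the force and the opening at its end, in the units of the state.
- env.state(): the state, without advancing time (a new reading comes with each control period).
- env.read_camera(name): name is "scene" or "side" or "wrist"; returns the picture (420x560x3 uint8, red, green, blue); there is no depth.
- env.get_calibration(name): a dict with "fx", "fy", "cx", "cy" (pixels), "D" ([k1, k2, p1, p2, k3] as OpenCV has them; the pictures are not rectified), "pose" (4x4, takes a point from camera to world coordinates); the wrist camera has in their place "hand_eye" (4x4, takes a point from camera to tool coordinates, whose origin is the TCP and whose axes are the tool frame's). Camera axes: x right, y down, z forward; pixel columns grow to the right and rows downward; lengths in mm; the calibration is good to about 2 mm. A picture is of the moment at which its call begins: read the wrist's pose just before it. get_calibration takes no time and is no camera call.
- env.job_done(): hands the job in, once; it reports no verdict.
The state is a dict: "t": time; "joints": joint angles; "qvel": joint speeds; "tau": joint torques, N m; "eef_pos": TCP position; "tcp_rot": TCP orientation; "ft_force": force on the tool from outside, world axes, zero at the start; "moment": the same for the moment, N m; "opening": opening from 0.0 (shut) to 1.0 (fully open).
Only numpy, scipy, OpenCV 4.12 (cv2) and the standard library are available. Lean on these libraries where they do the work, as an engineer would, in place of code of your own. Each camera call takes 0.05 s, during which the arm holds its last target.

## Task

Lay the carton with the orange bands flat and squarely inside the yellow frame on the stamp press and let go of it, then pull the red lever handle all the way down so that the stamp presses firmly on the carton, and hold it there for a second. Keep hold of the handle and ease it slowly back up to its rest, never letting it spring back, then let go; the carton stays in the frame, and the blue- and green-banded cartons are left where they are.

Things in the scene. Friction and masses are not known exactly. Their poses are not given: they have to be found in the camera images.
- carton_orange_mid (a point): a closed white medicine carton with two orange bands round it, 46 (its x) x 92 (its y) x 24 mm high, 60 to 130 g, lying flat on the table. The point is its centre, 12 mm above its underside. This is the one to stamp.
- carton_blue_mid (a point): a closed white medicine carton with two blue bands round it, 46 (its x) x 92 (its y) x 24 mm high, 60 to 130 g, lying flat on the table. The point is its centre, 12 mm above its underside. Not to be moved.
- carton_green_mid (a point): a closed white medicine carton with two green bands round it, 46 (its x) x 92 (its y) x 24 mm high, 60 to 130 g, lying flat on the table. The point is its centre, 12 mm above its underside. Not to be moved.
- bed (a point): centre of the press's bed top, 30 mm above the table; axes: z up, y towards the hinge. The flat yellow frame painted round it is 70 (x) by 116 mm (y) inside, no raised edge; the carton goes in with its 92 mm side along the bed's y, either way round. The base plate spans -80 to 80 mm in x, -80 to 170 in y. With the lever at rest nothing stands over the bed.
- hinge (a point): point on the lever's hinge axis (the press's x), fixed to the press, 120 mm in +y of the bed's centre and 75 mm above the table; same axes as the bed. It lies between two cheeks that reach 96 mm above the table.
- handle (a point): grip point on the axis of the red round handle, a bar 22 mm thick, 100 mm long, jutting in the press's -x from the end of the steel arm; 230 mm from the hinge axis, 70 mm from the arm's middle, 42 mm from the free end. At rest straight above the hinge axis, 305 mm above the table; fully down 75 mm above the table, 230 mm in -y of the hinge. The bar turns with the arm: it rolls in the fingers.
- stamp_arm (a joint): lever angle, rad: 0 at rest, arm upright; grows as the handle is pulled to the press's -y and down (about its +x), to a stop at 1.571, arm level. A spring returns it: about 3 N at the handle near rest, 11 N at the bottom, plus 4 N squeezing the carton. Let go low down, it springs up at over 2 rad/s, a fault; easing it up at under 1.2 rad/s (0.28 m/s at the handle) is fine.
- stamp_head: the stamp on the lever arm, 36 mm square black rubber on a steel block, 120 mm from the hinge; with the lever fully down it lies over the bed's centre and its rubber, on a short spring, meets a carton there at 1.51 rad and yields 7 mm by the stop. Its origin is on the arm's middle line, 28 mm behind the rubber's face.
There are look-alikes about, which are no part of the job. Leave any brown or pink look-alike of the part that bears carton_orange_mid alone.

How it is judged:
By the outcome, as a careful person would: the job done as asked, in the order asked, and still so for the second after the job is handed in, with the robot touching nothing.
It also fails if it takes over 72 s, if anything falls off the work surface, if the arm or the gripper's body presses on something with over 40 N, if the wrist force passes 120 N, or if a joint passes its speed limit or range.

## Working session

There is one attempt and no reset: what is moved stays moved. The work goes in short steps, Python scripts to look and compute and a tool call to move; the robot and the scene stay as the last step left them, time stands still between calls to the robot, and variables do not carry over. Pictures are saved under pics/ and viewed, and the job is handed in when it is done.

Besides the shell and the picture viewer there is one more tool, called after "Request:" as a command line: name --pt "numbers of a row" for each row, then --argument value for the rest. step_arm: Moves the arm, as the interface text tells. Its arguments: {"type":"object","properties":{"rows":{"type":"array","items":{"type":"array","items":{"type":"number"}}},"grip":{"type":"number"}},"required":["rows"]}

```bash
mkdir -p pics; ls
python3 - <<'E'
from cell import env
import cv2
print(env.state())
for n in ["scene","side","wrist"]:
    im=env.read_camera(n); cv2.imwrite(f"pics/{n}0.png",im[:,:,::-1]); 
    c=env.get_calibration(n); print(n,c)
E
```

```text
pics
{'t': 0.0, 'joints': array([ 1.03039222e+00,  4.91597304e-01,  1.55944771e+00, -1.70471359e-05,
        1.09167878e+00, -1.05557248e-01]), 'qvel': array([ 1.61213660e-03,  1.16950398e-04,  9.82389986e-04, -1.31269154e-03,
       -2.32573169e-04, -3.20752239e-05]), 'tau': array([ 2.24584757e-03, -6.12649870e+01, -2.58187616e+01,  6.93263789e-02,
        4.81950038e-02, -1.00560819e-04]), 'eef_pos': array([263.14509764, 566.67307061, 239.038875  ]), 'tcp_rot': array([ 3.0494005 ,  1.56966508, -2.09782747]), 'ft_force': array([-0.09242658, -0.31628296, -0.39735948]), 'moment': array([ 0.01635549,  0.01796344, -0.04343439]), 'opening': 1.0026970059087479}
scene {'fx': 483.6280541527363, 'fy': 483.6280541527363, 'cx': 280.2837831862803, 'cy': 213.57476779335082, 'D': array([-0.16189652,  0.        ,  0.        ,  0.        ,  0.        ]), 'pose': array([[ 3.74684032e-01,  7.31363511e-01, -5.69841461e-01,
         1.08503772e+03],
       [ 9.27124541e-01, -3.00330722e-01,  2.24146256e-01,
        -2.80494663e+02],
       [-7.20850469e-03, -6.12298025e-01, -7.90594185e-01,
         9.
[... 479 characters left out ...]
.45699839e-03, -8.16885458e-01, -5.76798081e-01,
         7.52261572e+02],
       [ 0.00000000e+00,  0.00000000e+00,  0.00000000e+00,
         1.00000000e+00]])}
wrist {'fx': 345.62577895856805, 'fy': 345.62577895856805, 'cx': 276.68745273447837, 'cy': 219.38823674890892, 'D': array([0.01715261, 0.        , 0.        , 0.        , 0.        ]), 'hand_eye': array([[ 4.68304328e-04, -2.90740551e-01,  9.56801815e-01,
        -1.44256828e+02],
       [-1.35258788e-03, -9.56801228e-01, -2.90739711e-01,
         8.24310824e+01],
       [ 9.99998976e-01, -1.15800387e-03, -8.41326303e-04,
        -1.05307965e+00],
       [ 0.00000000e+00,  0.00000000e+00,  0.00000000e+00,
         1.00000000e+00]])}
```

View pics/scene0.png

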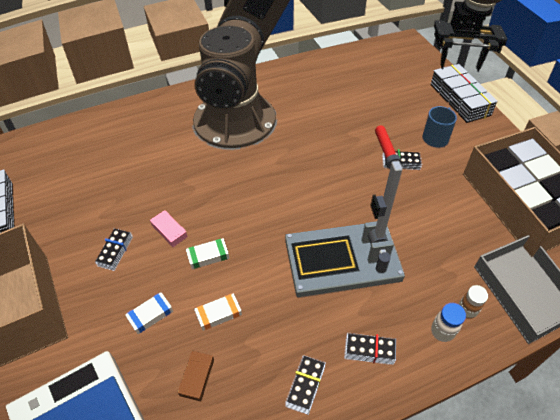

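View pics/side0.png

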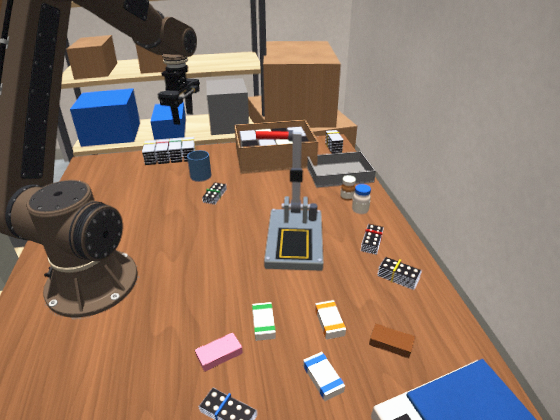

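View pics/wrist0.png

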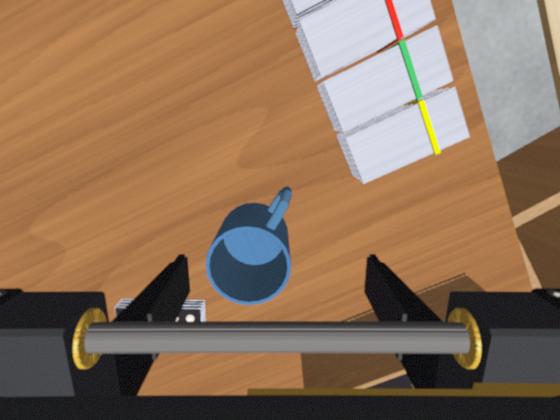

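The orange-banded carton is at scene (218,310) and side (330,318). The candidates are blue (149,311), green (207,252), the pink block (168,228) and the brown block (197,375). Only the one at (218,310) is white with orange bands. I'll enlarge it to confirm and read its corners.

Run:
```python
import cv2
a=cv2.imread("pics/scene0.png"); s=cv2.imread("pics/side0.png")
def crop(im,x,y,w,h,f,n): cv2.imwrite(n,cv2.resize(im[y:y+h,x:x+w],None,fx=f,fy=f,interpolation=cv2.INTER_CUBIC))
crop(a,120,230,130,100,6,"pics/c1.png")
crop(a,280,220,130,80,6,"pics/c2.png")
crop(s,240,285,120,90,6,"pics/c3.png")
crop(s,255,190,80,90,6,"pics/c4.png")
```

```text
(no output)
```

View pics/c1.png

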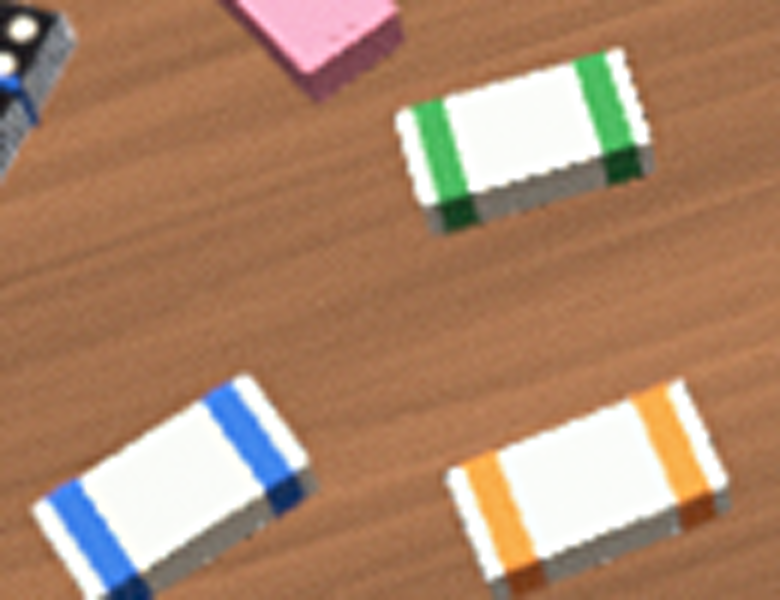

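View pics/c2.png

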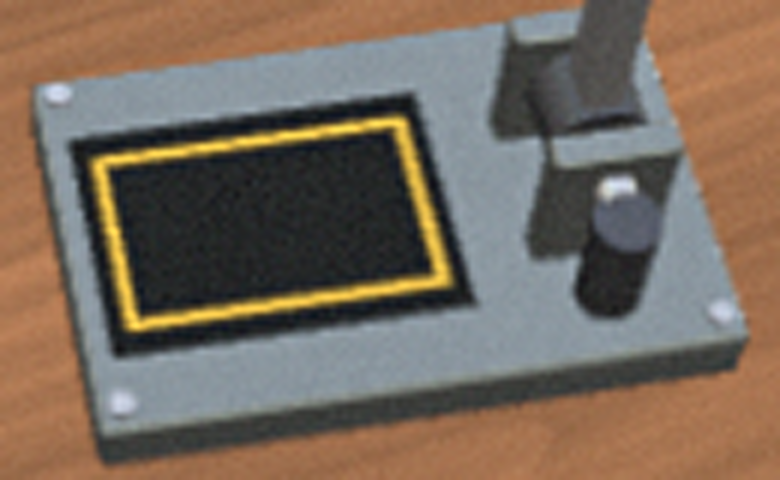

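View pics/c3.png

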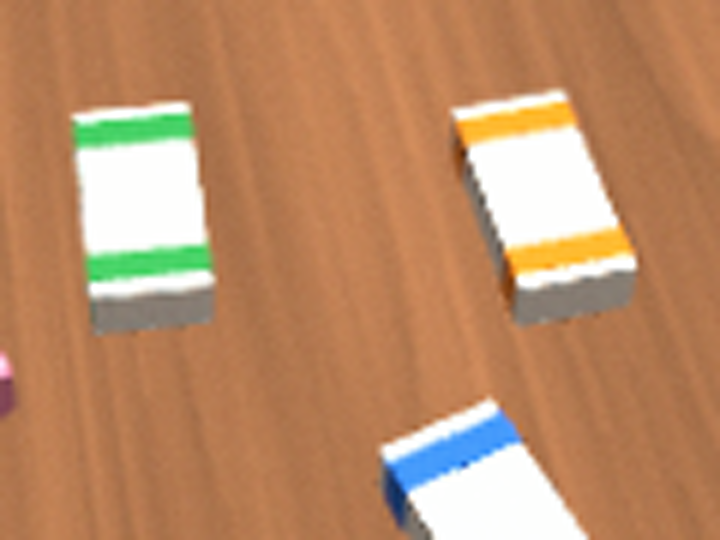

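View pics/c4.png

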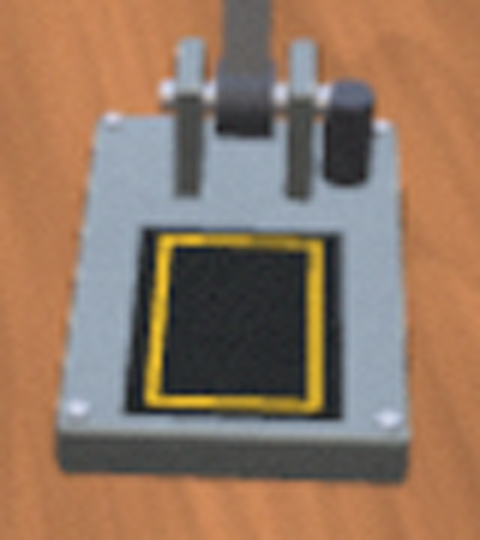

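Confirmed: the carton at the bottom right of the scene crop has orange bands on white. Next I'll fit the poses from corners in both views.

```bash
cat > h.py <<'E'
import numpy as np, cv2
from scipy.optimize import least_squares
from scipy.spatial.transform import Rotation as R
from cell import env
def proj(cal,P,pose=None):
    T=np.linalg.inv(cal["pose"] if pose is None else pose)
    K=np.array([[cal["fx"],0,cal["cx"]],[0,cal["fy"],cal["cy"]],[0,0,1]])
    rv=cv2.Rodrigues(T[:3,:3])[0]
    return cv2.projectPoints(np.asarray(P,float).reshape(-1,1,3),rv,T[:3,3],K,np.asarray(cal["D"]))[0].reshape(-1,2)
def wristpose(st):
    T=np.eye(4);T[:3,:3]=R.from_euler("xyz",st["tcp_rot"]).as_matrix();T[:3,3]=st["eef_pos"]
    return T@env.get_calibration("wrist")["hand_eye"]
def place(p,Q):
    c,s=np.cos(p[2]),np.sin(p[2]);Q=np.asarray(Q,float)
    return np.c_[p[0]+c*Q[:,0]-s*Q[:,1],p[1]+s*Q[:,0]+c*Q[:,1],Q[:,2]]
def fit(obs,x0):  # obs: list of (cal,pose,model pts,pixels)
    f=lambda p:np.concatenate([(proj(c,place(p,M),po)-px).ravel() for c,po,M,px in obs])
    r=least_squares(f,x0,loss="soft_l1"); return r.x,r.fun.reshape(-1,2)
E
python3 - <<'E'
from h import *
S,D=env.get_calibration("scene"),env.get_calibration("side")
u=lambda L,x,y:np.array(L,float)/6+[x,y]
# carton top corners, go round
a=u([(447,470),(683,380),(727,480),(490,582)],120,230)
b=u([(453,110),(565,92),(635,265),(517,290)],240,285)
# scene edges: a0-a1 is long
M=[(-23,-46,24),(-23,46,24),(23,46,24),(23,-46,24)]
N=[(-23,46,24),(23,46,24),(23,-46,24),(-23,-46,24)]
for o in ([(S,None,M,a)],[(D,None,N,b)],[(S,None,M,a),(D,None,N,b)]):
    p,r=fit(o,[700,0,0.2]); print("carton",p.round(3),abs(r).max().round(2))
fa=u([(112,165),(392,130),(432,268),(135,315)],280,220)
pa=u([(36,92),(105,435),(745,343)],280,220)
MF=[(-35,-58,30),(-35,58,30),(35,58,30),(35,-58,30)]
MP=[(-80,-80,30),(80,-80,30),(80,170,30)]
fb=u([(172,248),(307,250),(305,397),(160,395)],255,190)
pb=u([(58,432),(407,440),(105,118)],255,190)
NF=[(-35,58,30),(35,58,30),(35,-58,30),(-35,-58,30)]
NP=[(-80,-80,30),(80,-80,30),(-80,170,30)]
for o in ([(S,None,MF+MP,np.r_[fa,pa])],[(D,None,NF+NP,np.r_[fb,pb])],[(S,None,MF+MP,np.r_[fa,pa]),(D,None,NF+NP,np.r_[fb,pb])]):
    p,r=fit(o,[700,200,0.0]); print("bed",p.round(3)); print(r.round(1).tolist())
h=place(p,[(-70,120,305),(0,120,75),(-112,120,305),(-12,120,305)]);print(h.round(1),proj(S,h).round(),proj(D,h).round())
# green
g=u([(397,115),(620,50),(650,140),(430,205)],120,230)
print("green",fit([(S,None,M,g)],[600,0,0.2])[0].round(3))
bl=u([(35,508),(247,376),(310,468),(100,600)],120,230)
print("blue",fit([(S,None,M,bl)],[600,0,0.2])[0].round(3))
E
```

```text
carton [ 597.299 -235.777    6.333] 0.47
carton [ 592.949 -238.577   -6.258] 0.67
carton [ 595.27  -236.511   18.887] 1.34
bed [565.736  32.419   6.046]
[[-1.3, 0.1], [0.7, -0.3], [1.0, 1.8], [0.1, 0.8], [-0.9, -2.1], [-1.3, -0.3], [1.6, -0.6]]
bed [562.032  29.014  12.331]
[[-0.1, -0.9], [1.1, -0.4], [1.0, 1.4], [-0.7, 0.7], [-1.0, -0.7], [0.8, 0.3], [-1.0, -1.2]]
bed [ 5.64215e+02  3.17380e+01 -2.36000e-01]
[[-1.8, -0.2], [0.1, -0.7], [0.4, 1.4], [-0.4, 0.4], [-1.4, -2.5], [-1.8, -0.7], [1.0, -1.1], [0.4, -1.5], [1.6, -1.0], [1.5, 0.6], [-0.1, -0.0], [-0.3, -1.4], [1.3, -0.4], [-0.4, -1.8]]
[[524.2 164.8 305. ]
 [592.3 148.4  75. ]
 [483.4 174.6 305. ]
 [580.6 151.2 305. ]] [[386. 143.]
 [378. 239.]
 [380. 129.]
 [394. 164.]] [[273. 135.]
 [297. 206.]
 [257. 134.]
 [294. 135.]]
green [ 444.042 -212.581   -6.317]
blue [ 545.882 -377.896  138.508]
```

Run:
```python
from h import *
s=env.state(); M=R.from_euler("xyz",s["tcp_rot"]).as_matrix(); print(s["t"],M.round(3))
z=M[:,2];y=M[:,1]; print("z yaw",np.arctan2(z[1],z[0]),"y yaw",np.arctan2(y[1],y[0]))
```

```text
0.15 [[-0.    -0.907  0.421]
 [-0.001  0.421  0.907]
 [-1.     0.    -0.001]]
z yaw 1.135976274729262 y yaw 2.7067725128803155
```

Run:
```python
import cv2
a=cv2.imread("pics/scene0.png"); s=cv2.imread("pics/side0.png")
cv2.imwrite("pics/c5.png",cv2.resize(a[0:80,420:520],None,fx=5,fy=5,interpolation=cv2.INTER_CUBIC))
cv2.imwrite("pics/c6.png",cv2.resize(s[0:140,110:220],None,fx=4,fy=4,interpolation=cv2.INTER_CUBIC))
```

```text
(no output)
```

View pics/c5.png

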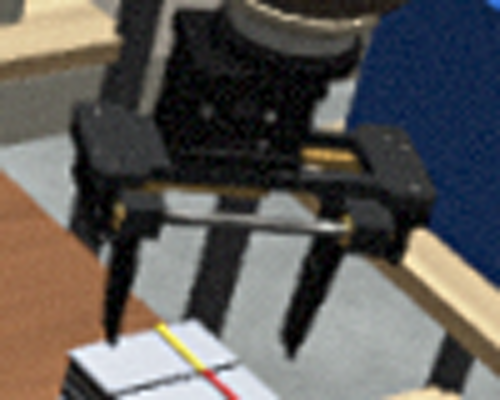

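View pics/c6.png

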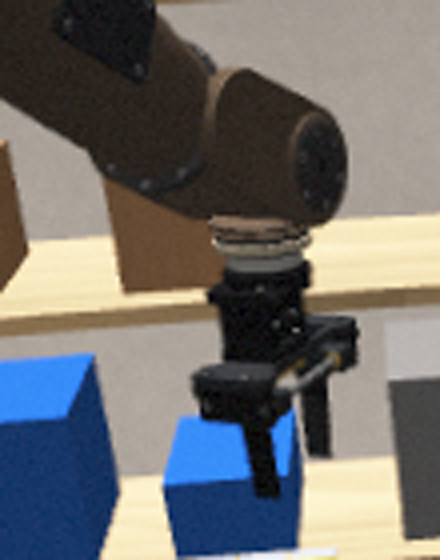

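```bash
cat >> h.py <<'E'
def down(zyaw):  # tool rotation, x down, z at yaw
    z=np.array([np.cos(zyaw),np.sin(zyaw),0]);x=np.array([0,0,-1.]);return R.from_matrix(np.c_[x,np.cross(z,x),z])
def plan(st,wps):
    """wps: list of (pos,zyaw,n)"""
    p=np.array(st["eef_pos"]);r=R.from_euler("xyz",st["tcp_rot"])
    for q,yw,n in wps:
        q=np.array(q,float);rt=down(yw);p0=p.copy();rv=(r.inv()*rt).as_rotvec();r0=r;out=[]
        for i in range(1,n+1):
            pn=p0+(q-p0)*i/n; d=r.inv().apply(pn-p); out.append([float(v) for v in d.round(1)]+[float(v) for v in (rv/n).round(3)])
            p=pn;r=r0*R.from_rotvec(rv*i/n)
        for k in range(0,n,8): print(out[k:k+8])
        print('--')
E
python3 - <<'E'
from h import *
plan(env.state(),[((263,567,430),1.136,4),((429,165,430),0.5,8),((598,-250,160),0.04,9)])
E
```

```text
[[-47.7, 0.1, 0.0, -0.0, -0.0, -0.0], [-47.7, 0.1, 0.0, -0.0, -0.0, -0.0], [-47.7, 0.1, 0.0, -0.0, -0.0, -0.0], [-47.7, 0.1, 0.0, -0.0, -0.0, -0.0]]
--
[[-0.0, -40.0, -36.8, 0.079, 0.0, -0.0], [-0.0, -42.8, -33.5, 0.079, 0.0, -0.0], [-0.0, -45.3, -30.0, 0.079, 0.0, -0.0], [-0.0, -47.6, -26.3, 0.079, 0.0, -0.0], [0.0, -49.5, -22.5, 0.079, 0.0, -0.0], [0.0, -51.1, -18.5, 0.079, 0.0, -0.0], [-0.0, -52.4, -14.4, 0.079, 0.0, -0.0], [0.0, -53.4, -10.2, 0.079, 0.0, -0.0]]
--
[[30.0, -49.5, -5.6, 0.051, -0.0, 0.0], [30.0, -49.7, -3.1, 0.051, -0.0, 0.0], [30.0, -49.8, -0.6, 0.051, -0.0, 0.0], [30.0, -49.7, 2.0, 0.051, -0.0, 0.0], [30.0, -49.6, 4.5, 0.051, -0.0, 0.0], [30.0, -49.3, 7.1, 0.051, -0.0, 0.0], [30.0, -48.9, 9.6, 0.051, -0.0, 0.0], [30.0, -48.3, 12.1, 0.051, -0.0, 0.0]]
[[30.0, -47.6, 14.5, 0.051, -0.0, 0.0]]
--
```

Request:
step_arm --pt "-50 0 0 0 0 0" --pt "-50 0 0 0 0 0" --pt "-50 0 0 0 0 0" --pt "-50 0 0 0 0 0" --grip 95

```text
t: 0.65
eef_pos: [263.0, 566.3, 439.8]
tcp_rot: [3.037, 1.56, -2.11]
ft_force: [-0.5, 0.5, 0.3]
opening: 1.0
```

Request:
step_arm --pt "0 -40 -37 0.08 0 0" --pt "0 -43 -33 0.08 0 0" --pt "0 -45 -30 0.08 0 0" --pt "0 -48 -26 0.08 0 0" --pt "0 -50 -22 0.08 0 0" --pt "0 -51 -18 0.08 0 0" --pt "0 -52 -14 0.08 0 0" --pt "0 -53 -10 0.08 0 0"

```text
t: 1.65
eef_pos: [429.7, 155.5, 444.1]
tcp_rot: [-2.482, 1.565, -2.001]
ft_force: [1.4, 0.8, -1.2]
opening: 0.996
```

Tracking is good. Next, the viewing pose above the carton.

Run:
```python
from h import *
plan(env.state(),[((596,-250,160),0.04,8)])
```

```text
[[35.7, -54.4, -4.9, 0.055, -0.0, 0.001], [35.7, -54.6, -1.9, 0.055, -0.0, 0.001], [35.7, -54.7, 1.1, 0.055, -0.0, 0.001], [35.6, -54.6, 4.1, 0.055, -0.0, 0.001], [35.6, -54.3, 7.1, 0.055, -0.0, 0.001], [35.6, -53.8, 10.1, 0.055, -0.0, 0.001], [35.6, -53.2, 13.0, 0.055, -0.0, 0.001], [35.5, -52.4, 15.9, 0.055, -0.0, 0.001]]
--
```

Request:
step_arm --pt "30 -54 -5 0.055 0 0" --pt "30 -54 -2 0.055 0 0" --pt "30 -54 1 0.055 0 0" --pt "30 -54 4 0.055 0 0" --pt "30 -54 7 0.055 0 0" --pt "30 -54 10 0.055 0 0" --pt "30 -53 13 0.055 0 0" --pt "30 -52 16 0.055 0 0"

```text
t: 2.65
eef_pos: [592.2, -253.8, 206.1]
tcp_rot: [-0.993, 1.566, -0.969]
ft_force: [0.2, 0.6, 0.9]
opening: 1.001
```

Request:
step_arm --pt "40 0 0 0 0 0" --pt "0 0 0 0 0 0"

```text
t: 2.9
eef_pos: [591.8, -257.3, 161.7]
tcp_rot: [-2.026, 1.568, -2.006]
ft_force: [-0.8, -0.1, -0.0]
opening: 0.998
```

Run:
```python
from h import *
st=env.state(); im=env.read_camera("wrist"); cv2.imwrite("pics/w1.png",im[:,:,::-1])
np.save("w1.npy",wristpose(st)); print(st["eef_pos"],st["tcp_rot"],st["joints"])
```

```text
[ 591.76545521 -257.2871695   161.66085069] [-2.02620087  1.56827112 -2.00599678] [-0.51146096  0.59985826  1.58656543 -0.00308449  0.95497882 -0.52988361]
```

View pics/w1.png

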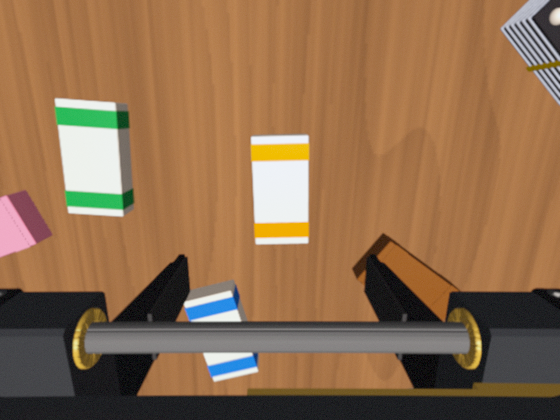

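Run:
```python
import cv2
a=cv2.imread("pics/w1.png")
cv2.imwrite("pics/c7.png",cv2.resize(a[125:255,235:325],None,fx=5,fy=5,interpolation=cv2.INTER_CUBIC)[:600])
```

```text
(no output)
```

View pics/c7.png

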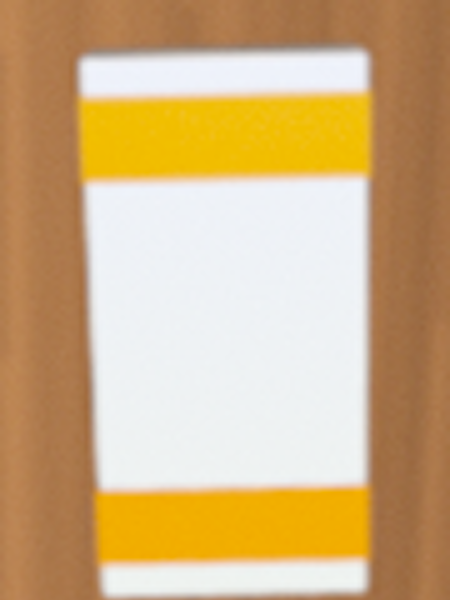

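Run:
```python
from h import *
W=env.get_calibration("wrist")
px=np.array([(79,57),(369,48),(368,592),(101,598)])/5+[235,125]
N=[(-23,46,24),(23,46,24),(23,-46,24),(-23,-46,24)]
p,r=fit([(W,np.load("w1.npy"),N,px)],[595,-236,0.04]); print(p,r.round(2))
c=place(p,[(0,-15,0)])[0]; print(c)
plan(env.state(),[((c[0],c[1],80),p[2],3),((c[0],c[1],32),p[2],3)])
```

```text
[ 5.94115819e+02 -2.38298202e+02  4.25325630e-02] [[-0.06 -0.19]
 [-0.04  0.2 ]
 [-0.24  0.01]
 [ 0.38 -0.04]]
[ 594.75361473 -253.28463687    0.        ]
[[27.9, 1.6, 0.7, -0.007, 0.001, 0.001], [27.9, 1.5, 0.7, -0.007, 0.001, 0.001], [27.9, 1.5, 0.7, -0.007, 0.001, 0.001]]
--
[[16.0, 0.0, 0.0, 0.0, 0.0, 0.0], [16.0, 0.0, 0.0, 0.0, 0.0, 0.0], [16.0, -0.0, 0.0, 0.0, 0.0, 0.0]]
--
```

Request:
step_arm --pt "28 2 1 -0.007 0 0" --pt "28 1 1 -0.007 0 0" --pt "27 1 1 -0.007 0 0" --pt "20 0 0 0 0 0" --pt "15 0 0 0 0 0" --pt "10 0 0 0 0 0" --pt "4 0 0 0 0 0"

```text
t: 3.82
eef_pos: [602.3, -254.2, 40.7]
tcp_rot: [-0.668, 1.549, -0.622]
ft_force: [-0.0, -0.0, 0.1]
opening: 1.002
```

Run:
```python
from h import *
plan(env.state(),[((594.75,-253.3,29),.0425,1)]);print(env.state()["eef_pos"])
```

```text
[[11.5, 1.4, -7.7, 0.004, 0.017, 0.014]]
--
[ 602.30074819 -254.19522612   40.68914483]
```

Request:
step_arm --pt "6 1 -8 0.004 0.017 0.014" --pt "4 0 0 0 0 0" --pt "0 0 0 0 0 0"

```text
t: 4.2
eef_pos: [594.0, -253.9, 30.5]
tcp_rot: [1.91, 1.57, 1.951]
ft_force: [0.3, 0.1, 0.0]
opening: 0.999
```

Run:
```python
from h import *
plan(env.state(),[((594.75,-253.3,29),.0425,1)]);print(env.state()["eef_pos"])
```

```text
[[1.5, 0.6, 0.8, -0.001, -0.0, -0.001]]
--
[ 593.95310131 -253.9302703    30.54229979]
```

Close.

Request:
step_arm --pt "1.5 0.5 1 0 0 0" --pt "0 0 0 0 0 0" --pt "0 0 0 0 0 0" --pt "0 0 0 0 0 0" --pt "0 0 0 0 0 0" --pt "0 0 0 0 0 0" --grip 30

```text
t: 4.95
eef_pos: [595.4, -253.5, 29.6]
tcp_rot: [0.715, 1.57, 0.756]
ft_force: [-1.0, -0.1, -1.0]
opening: 0.48
```

Request:
step_arm --pt "-20 0 0 0 0 0" --pt "-40 0 0 0 0 0" --pt "-50 0 0 0 0 0" --pt "-40 0 0 0 0 0" --pt "0 0 0 0 0 0"

```text
t: 5.58
eef_pos: [595.3, -253.6, 189.4]
tcp_rot: [-0.268, 1.568, -0.227]
ft_force: [-0.6, 0.1, 0.0]
opening: 0.479
```

Run:
```python
from h import *
st=env.state(); im=env.read_camera("wrist"); cv2.imwrite("pics/w2.png",im[:,:,::-1])
np.save("w2.npy",wristpose(st)); print(st["eef_pos"],st["tcp_rot"],st["opening"]*95,st["ft_force"])
```

```text
[ 595.28621533 -253.56439914  189.44371486] [-0.2682435   1.56810195 -0.22656661] 45.5386427514474 [-0.57079403  0.09776305  0.01567825]
```

View pics/w2.png

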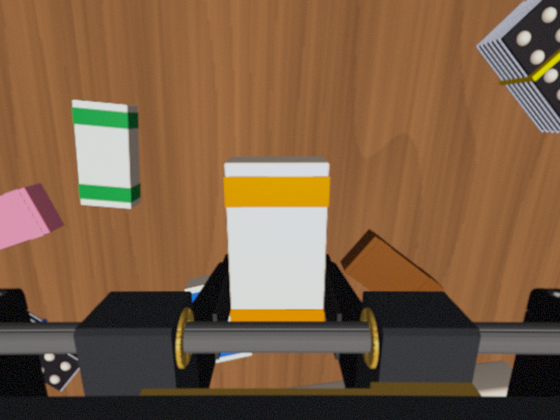

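Run:
```python
from h import *
b=[564.2,31.7,-.236]
q=place(b,[(0,-105,0)])[0];print(q)
plan(env.state(),[((q[0],q[1],220),-.236,5)])
```

```text
[539.64938476 -70.38950627   0.        ]
[[-6.4, 37.0, -9.5, 0.056, 0.0, -0.0], [-6.5, 36.4, -11.5, 0.056, 0.0, -0.0], [-6.5, 35.7, -13.5, 0.056, 0.0, -0.0], [-6.5, 34.9, -15.5, 0.056, 0.0, -0.0], [-6.5, 34.0, -17.4, 0.056, 0.0, -0.0]]
--
```

Request:
step_arm --pt "-6 37 -9 0.056 0 0" --pt "-6 36 -11 0.056 0 0" --pt "-6 36 -13 0.056 0 0" --pt "-6 35 -15 0.056 0 0" --pt "-6 34 -17 0.056 0 0" --pt "0 0 0 0 0 0" --pt "0 0 0 0 0 0"

```text
t: 6.5
eef_pos: [538.0, -65.0, 213.8]
tcp_rot: [3.004, 1.56, 2.757]
ft_force: [-0.4, 0.3, 0.1]
opening: 0.482
```

Run:
```python
from h import *
st=env.state(); im=env.read_camera("wrist"); cv2.imwrite("pics/w3.png",im[:,:,::-1])
np.save("w3.npy",wristpose(st)); print(st["t"],st["eef_pos"],st["tcp_rot"],st["joints"])
a=im[:,:,::-1]
cv2.imwrite("pics/c8.png",cv2.resize(a[0:200,190:390],None,fx=3,fy=3,interpolation=cv2.INTER_CUBIC))
```

```text
6.5 [537.96098782 -64.95398036 213.76773961] [3.00429829 1.56032004 2.75654756] [-0.24275941  0.40640237  1.78828065  0.00181693  0.95728084  0.00393751]
```

View pics/w3.png

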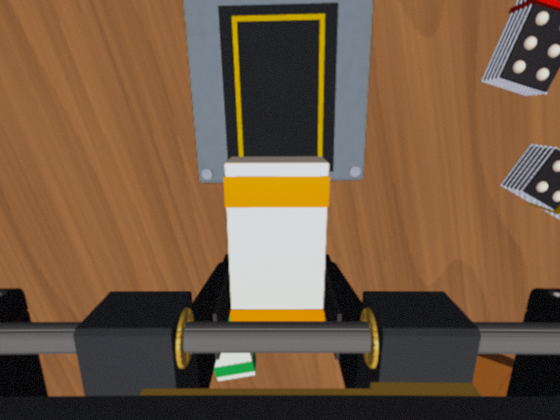

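View pics/c8.png

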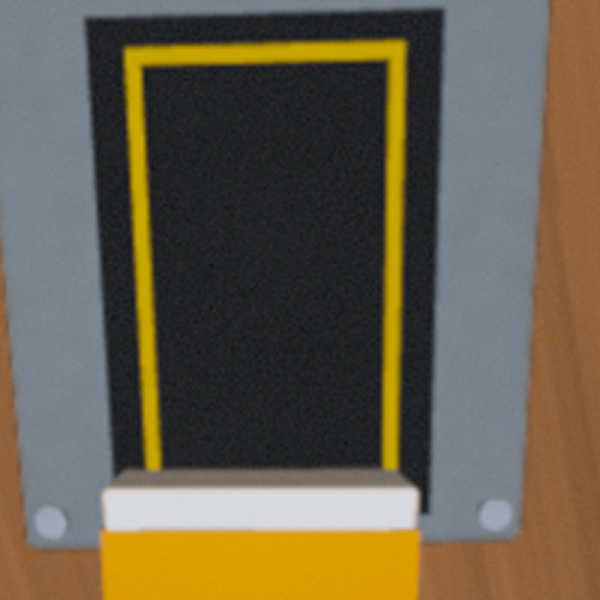

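Run:
```python
from h import *
W=env.get_calibration("wrist"); T=np.load("w3.npy")
px=np.array([(145,68),(386,62),(28,547),(518,540)])/3+[190,0]
N=[(-35,58,30),(35,58,30),(-80,-80,30),(80,-80,30)]
p,r=fit([(W,T,N,px)],[564,32,-.236]); print(p,r.round(2).tolist())
print(proj(W,place(p,[(-35,-58+15,30),(35,-43,30)]),T)*3-[570,0])
# carton in tool frame: camera pose in tool = hand_eye ; params: z off, y off, yaw(about x), top height (tool x), 
H=W["hand_eye"]
pc=np.array([(104,489),(417,489),(123,470),(405,469)])/3+[190,0]
def f(q):
    P=[]
    for s,h in((-23,0),(23,0),(-23,24),(23,24)):
        z,y=s,46
        P.append((q[3]+h, q[1]+y*np.cos(q[2])+z*np.sin(q[2]), q[0]+z*np.cos(q[2])-y*np.sin(q[2])))
    return (proj(W,P,H)-pc).ravel()
r=least_squares(f,[0,15,0,5]); print("carton in tool z,y,yaw,topx",r.x.round(3),r.fun.round(2))
```

```text
[ 5.62368584e+02  3.01742468e+01 -2.30596736e-01] [[-1.56, -0.76], [1.34, -0.75], [-1.56, 2.14], [1.73, 1.75]]
[[157.72045313 433.50901248]
 [383.65049039 429.40928037]]
carton in tool z,y,yaw,topx [ 0.088 15.078  0.     6.588] [-0.21  0.07  1.38 -0.09  0.38 -0.09 -1.73  0.11]
```

Run:
```python
from h import *
W=env.get_calibration("wrist"); T=np.load("w3.npy")
px=np.array([(145,68),(386,62),(28,547),(518,540)])/3+[190,0]
N=np.array([(-35,58,30),(35,58,30),(-80,-80,30),(80,-80,30.)])
f=lambda p:(proj(W,place(p[:3],N+[0,0,p[3]]),T)-px).ravel()
r=least_squares(f,[564,32,-.236,0]);print(r.x,r.fun.round(2))
q=place([*r.x[:2],r.x[2]],[(0,-15,0)])[0];print(q,env.state()["eef_pos"])
plan(env.state(),[((q[0],q[1],130),r.x[2],3)])
```

```text
[ 5.62585203e+02  3.09877852e+01 -2.31734695e-01 -6.81353596e+00] [-0.56  0.11  0.59  0.28 -0.12 -0.13  0.08 -0.3 ]
[559.14021025  16.38874329   0.        ] [537.93625578 -65.08123043 213.6976341 ]
[[27.9, 28.0, 0.5, -0.006, -0.004, -0.001], [27.9, 28.0, 0.5, -0.006, -0.004, -0.001], [27.9, 28.0, 0.6, -0.006, -0.004, -0.001]]
--
```

Request:
step_arm --pt "28 28 1 -0.006 -0.004 0" --pt "28 28 1 -0.006 -0.004 0" --pt "28 28 1 -0.006 -0.004 0" --pt "20 0 0 0 0 0" --pt "20 0 0 0 0 0" --pt "0 0 0 0 0 0"

```text
t: 7.3
eef_pos: [563.1, 12.3, 83.4]
tcp_rot: [1.49, 1.57, 1.256]
ft_force: [-0.4, -0.9, -0.3]
opening: 0.483
```

Run:
```python
from h import *
st=env.state();print(st["eef_pos"],st["ft_force"])
plan(st,[((559.5,16.8,60),-.2325,2)])
for n in["side","scene","wrist"]:
    im=env.read_camera(n)[:,:,::-1]; cv2.imwrite(f"pics/{n}4.png",im)
    if n=="side": a=im[150:290,230:350]
    if n=="scene": b=im[180:300,250:410]
cv2.imwrite("pics/c9.png",np.hstack([cv2.resize(a,(400,467)),cv2.resize(b,(400,300)) if 0 else cv2.resize(b,None,fx=2.5,fy=467/120)]))
```

```text
[563.11454094  12.29364335  83.38831012] [-0.3606864  -0.86943094 -0.32067785]
[[11.7, 1.8, -2.3, -0.001, 0.0, -0.0], [11.7, 1.8, -2.3, -0.001, 0.0, -0.0]]
--
```

View pics/c9.png

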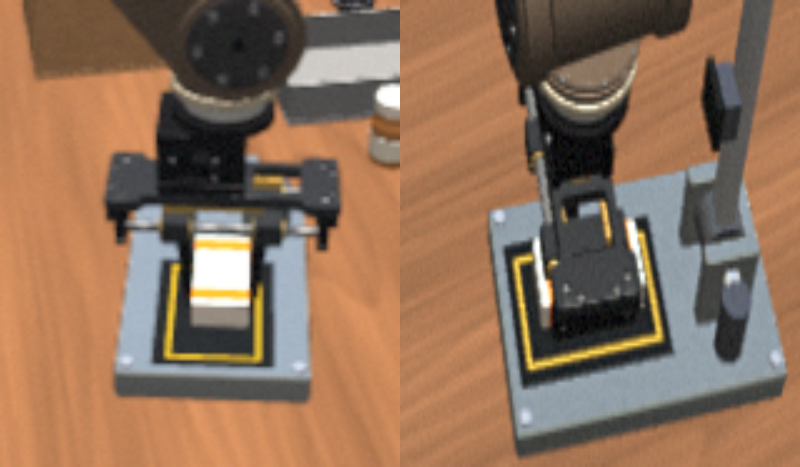

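View pics/wrist4.png

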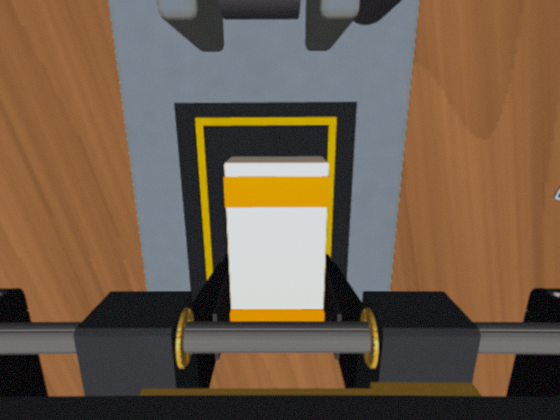

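Request:
step_arm --pt "8 3 -4 0 0 0" --pt "8 1 -1 0 0 0" --pt "4 0 0 0 0 0" --pt "0 0 0 0 0 0"

```text
t: 7.95
eef_pos: [560.4, 17.5, 65.6]
tcp_rot: [0.231, 1.565, -0.004]
ft_force: [-0.1, 0.4, -0.9]
opening: 0.485
```

Run:
```python
from h import *
st=env.state();print(st["eef_pos"],st["ft_force"])
plan(st,[((559.5,16.8,60),-.2325,1)])
```

```text
[560.40164791  17.51343502  65.61670541] [-0.05378796  0.44108865 -0.90463145]
[[5.6, -0.9, -0.7, -0.002, 0.006, -0.001]]
--
```

Request:
step_arm --pt "2.5 -0.5 -0.5 0 0.005 0" --pt "2 0 0 0 0 0" --pt "0 0 0 0 0 0"

```text
t: 8.32
eef_pos: [560.0, 17.1, 61.0]
tcp_rot: [0.889, 1.569, 0.654]
ft_force: [-0.9, -0.6, -1.2]
opening: 0.48
```

Run:
```python
from h import *
st=env.state();print(st["eef_pos"],st["ft_force"])
plan(st,[((559.5,16.8,60),-.2325,1)])
```

```text
[559.98254376  17.09590079  61.01652738] [-0.88363299 -0.57973254 -1.1795904 ]
[[1.0, -0.4, -0.4, -0.002, 0.001, -0.002]]
--
```

Request:
step_arm --pt "1 -0.3 -0.3 0 0 0" --pt "0 0 0 0 0 0"

```text
t: 8.57
eef_pos: [559.6, 16.8, 60.0]
tcp_rot: [0.841, 1.569, 0.606]
ft_force: [-0.4, -0.3, -0.9]
opening: 0.482
```

Request:
step_arm --pt "0 0 0 0 0 0" --pt "0 0 0 0 0 0" --pt "0 0 0 0 0 0" --pt "0 0 0 0 0 0" --grip 80

```text
t: 9.07
eef_pos: [559.8, 16.8, 60.3]
tcp_rot: [0.685, 1.568, 0.451]
ft_force: [-1.1, 0.4, -0.2]
opening: 0.817
```

Request:
step_arm --pt "-15 0 0 0 0 0" --pt "-30 -5 0 0 0 0" --pt "-40 -20 0 0 0 0" --pt "-40 -30 0 0 0 0" --pt "-30 -30 0 0 0 0" --pt "0 0 0 0 0 0"

```text
t: 9.82
eef_pos: [539.1, -67.9, 224.9]
tcp_rot: [0.19, 1.566, -0.044]
ft_force: [-0.5, -0.7, 0.1]
opening: 0.838
```

Run:
```python
from h import *
st=env.state(); im=env.read_camera("wrist"); cv2.imwrite("pics/w5.png",im[:,:,::-1])
np.save("w5.npy",wristpose(st)); print(st["t"],st["eef_pos"],st["tcp_rot"],st["joints"])
```

```text
9.825 [539.1077396  -67.85671888 224.85025674] [ 0.18989414  1.56563757 -0.04375451] [-2.47268727e-01  3.90233983e-01  1.78066216e+00  1.26778097e-03
  9.65644598e-01 -1.43386742e-02]
```

View pics/w5.png

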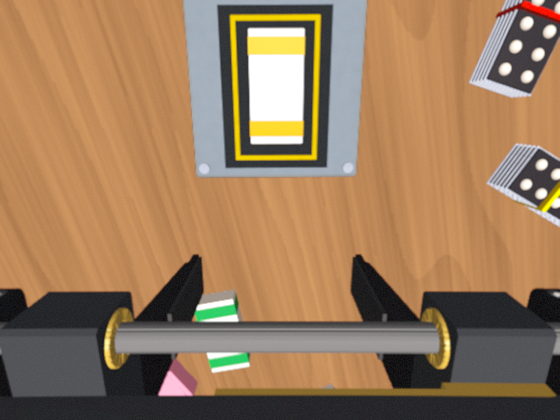

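The carton lies square and centred in the frame, at wrist pixels (248–304, 28–143). I'll refine the press pose from this view before going for the handle.

Run:
```python
import cv2
a=cv2.imread("pics/w5.png")
cv2.imwrite("pics/c10.png",cv2.resize(a[0:190,180:380],None,fx=3,fy=3,interpolation=cv2.INTER_CUBIC))
```

```text
(no output)
```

View pics/c10.png

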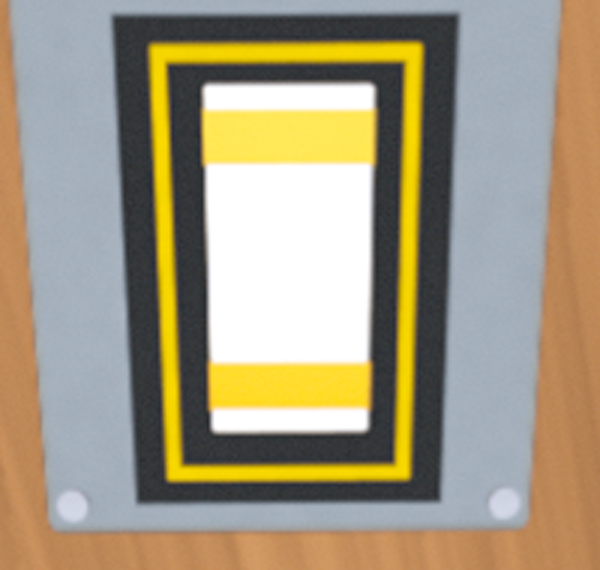

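Run:
```python
from h import *
W=env.get_calibration("wrist"); T=np.load("w5.npy")
px=np.array([(168,64),(404,62),(396,465),(182,466),(50,528),(528,527)])/3+[180,0]
N=np.array([(-35,58,30),(35,58,30),(35,-58,30),(-35,-58,30),(-80,-80,30),(80,-80,30.)])
f=lambda p:(proj(W,place(p[:3],N+[0,0,p[3]]),T)-px).ravel()
r=least_squares(f,[564,32,-.236,0],loss="soft_l1");print(r.x,r.fun.round(2))
pc=np.array([(203,84),(376,83),(370,432),(211,432)])/3+[180,0]
C=np.array([(-23,46,54),(23,46,54),(23,-46,54),(-23,-46,54)])
f=lambda p:(proj(W,place(p[:3],C+[0,0,p[3]]),T)-pc).ravel()
r2=least_squares(f,[564,32,-.236,0],loss="soft_l1");print(r2.x,r2.fun.round(2))
b=r.x[:3]
c,s=np.cos(b[2]),np.sin(b[2]);d=r2.x[:2]-b[:2];print("carton in bed",c*d[0]+s*d[1],-s*d[0]+c*d[1],r2.x[2]-b[2])
h=place(b,[(-70,120,305),(-112,120,305),(-12,120,305)]);print(h)
print(proj(env.get_calibration("scene"),h),proj(env.get_calibration("side"),h))
a=cv2.imread("pics/scene0.png"); s=cv2.imread("pics/side0.png")
cv2.imwrite("pics/c11.png",np.hstack([cv2.resize(a[115:195,360:440],(400,400),interpolation=cv2.INTER_CUBIC),cv2.resize(s[100:180,240:320],(400,400),interpolation=cv2.INTER_CUBIC)]))
```

```text
[ 5.62688833e+02  3.10738477e+01 -2.29317519e-01 -5.52993700e+00] [-0.18  0.03  0.39  0.29 -0.24 -0.92  0.05 -0.8  -0.08  0.98  0.06  0.28]
[ 5.63338026e+02  3.11977696e+01 -2.31808365e-01  1.80152417e+00] [ 0.34 -0.29 -0.35 -0.09 -0.59  0.11  0.61  0.31]
carton in bed 0.6040291418038896 0.2682477379095134 -0.002490845513245188
[[521.79886572 163.84436611 305.        ]
 [480.89835187 173.39151051 305.        ]
 [578.28052771 150.66021431 305.        ]]
[[384.53480262 142.40565988]
 [378.52877021 128.16043078]
 [393.32745837 163.46001743]] [[271.68815192 134.76660405]
 [256.20175957 134.47112096]
 [293.1815424  135.21941535]]
```

View pics/c11.png

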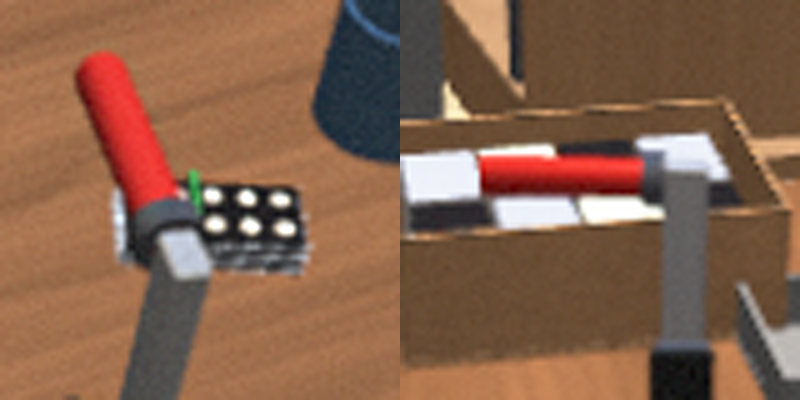

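Run:
```python
from h import *
plan(env.state(),[((539,-60,400),.55,5),((522,164,400),1.34,6)])
```

```text
[[-35.3, 1.4, -0.2, -0.157, 0.001, 0.0], [-35.3, 1.4, 0.0, -0.157, 0.001, 0.0], [-35.3, 1.4, 0.2, -0.157, 0.001, 0.0], [-35.3, 1.3, 0.4, -0.157, 0.001, 0.0], [-35.3, 1.3, 0.6, -0.157, 0.001, 0.0]]
--
[[-0.0, 33.3, 17.1, -0.132, -0.0, 0.0], [-0.0, 30.8, 21.3, -0.132, -0.0, 0.0], [-0.0, 27.7, 25.2, -0.132, -0.0, 0.0], [-0.0, 24.2, 28.6, -0.132, -0.0, 0.0], [-0.0, 20.2, 31.5, -0.132, -0.0, 0.0], [0.0, 15.9, 33.9, -0.132, -0.0, 0.0]]
--
```

Request:
step_arm --pt "-35 1 0 -0.157 0 0" --pt "-35 1 0 -0.157 0 0" --pt "-35 1 0 -0.157 0 0" --pt "-35 1 0 -0.157 0 0" --pt "-35 1 0 -0.157 0 0"

```text
t: 10.5
eef_pos: [537.2, -57.0, 396.0]
tcp_rot: [2.137, 1.559, 2.716]
ft_force: [0.3, 0.7, -0.4]
opening: 0.843
```

Request:
step_arm --pt "0 33 17 -0.132 0 0" --pt "0 31 21 -0.132 0 0" --pt "0 28 25 -0.132 0 0" --pt "0 24 29 -0.132 0 0" --pt "0 20 32 -0.132 0 0" --pt "0 16 34 -0.132 0 0" --pt "0 0 0 0 0 0"

```text
t: 11.38
eef_pos: [508.5, 180.2, 391.4]
tcp_rot: [1.513, 1.549, 2.918]
ft_force: [0.0, -0.1, 0.1]
opening: 0.844
```

Run:
```python
from h import *
st=env.state(); im=env.read_camera("wrist"); cv2.imwrite("pics/w6.png",im[:,:,::-1])
np.save("w6.npy",wristpose(st)); print(st["t"],st["eef_pos"],st["tcp_rot"],st["joints"])
h=place([562.9,31.1,-.231],[(-70,120,305),(-112,120,305),(-12,120,305)]);print(proj(env.get_calibration("wrist"),h,wristpose(st)))
plan(st,[((*h[0][:2],311),1.34,4)])
```

```text
11.375 [508.50748192 180.23094727 391.42983571] [1.51311789 1.54949287 2.91765454] [ 0.21399585  0.25246973  1.52534461  0.00919512  1.38307963 -1.19234395]
[[259.16850081 260.23046129]
 [262.19782711 203.63191215]
 [255.38121759 330.62341001]]
[[20.0, -4.5, -3.5, 0.016, 0.0, -0.005], [20.0, -4.4, -3.4, 0.016, 0.0, -0.005], [20.1, -4.4, -3.3, 0.016, 0.0, -0.005], [20.1, -4.3, -3.3, 0.016, 0.0, -0.005]]
--
```

View pics/w6.png

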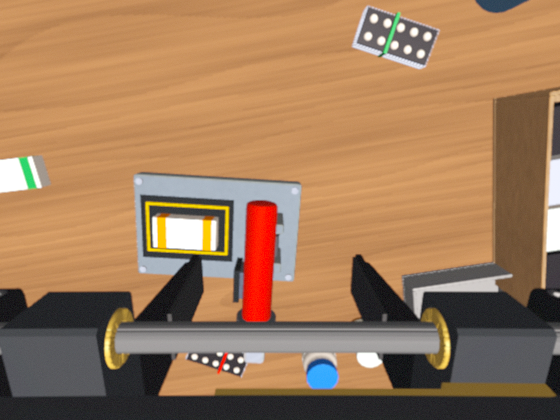

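The handle's free end is seen at (262,205) against a predicted (262,204), so I'll descend over the bar.

Request:
step_arm --pt "10 -9 -7 0.03 0 -0.01" --pt "18 -8 -6 0.03 0 -0.01" --pt "20 0 0 0 0 0" --pt "20 0 0 0 0 0" --pt "8 0 0 0 0 0" --pt "0 0 0 0 0 0"

```text
t: 12.18
eef_pos: [524.8, 156.4, 308.3]
tcp_rot: [2.39, 1.567, -2.571]
ft_force: [-0.1, -0.6, 0.6]
opening: 0.847
```

Run:
```python
from h import *
st=env.state();print(st["eef_pos"],st["ft_force"])
plan(st,[((522.3,163.9,311),1.34,1)])
```

```text
[524.76254101 156.4166408  308.33826939] [-0.05077466 -0.56236963  0.63946789]
[[-2.7, 4.2, 6.6, -0.018, -0.003, -0.002]]
--
```

Request:
step_arm --pt "-2.5 4 6.5 -0.018 0 0" --pt "0 0 0 0 0 0"

```text
t: 12.42
eef_pos: [522.9, 163.9, 312.0]
tcp_rot: [2.73, 1.569, -2.214]
ft_force: [-0.0, 0.3, 0.2]
opening: 0.841
```

Run:
```python
from h import *
st=env.state();print(st["eef_pos"],st["ft_force"],st["joints"])
plan(st,[((522.3,163.9,311),1.34,1)])
cv2.imwrite("pics/w7.png",env.read_camera("wrist")[:,:,::-1])
```

```text
[522.86458229 163.85125009 312.0463583 ] [-0.0441138   0.31022735  0.24679075] [ 1.83736440e-01  3.12857510e-01  1.64789115e+00 -1.47223920e-03
  1.18232442e+00 -1.15543213e+00]
[[1.0, 0.6, -0.1, -0.0, -0.002, -0.001]]
--
```

View pics/w7.png

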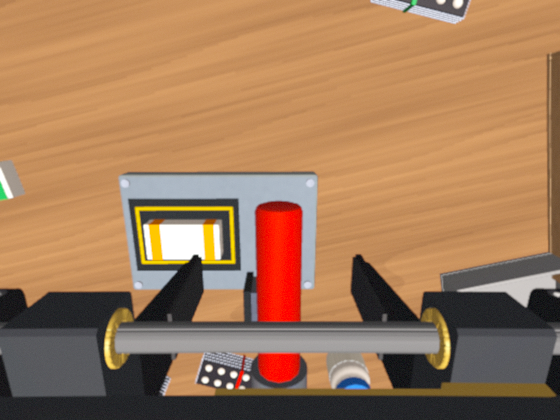

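The bar is centred between the jaws, so I'll close on it.

Request:
step_arm --pt "0 0 0 0 0 0" --pt "0 0 0 0 0 0" --pt "0 0 0 0 0 0" --pt "0 0 0 0 0 0" --pt "0 0 0 0 0 0" --pt "0 0 0 0 0 0" --pt "0 0 0 0 0 0" --pt "0 0 0 0 0 0" --grip 10

```text
t: 13.48
eef_pos: [523.0, 164.3, 312.5]
tcp_rot: [-2.703, 1.57, -1.364]
ft_force: [0.8, 2.7, -0.5]
opening: 0.222
```

```bash
cat >> h.py <<'E'
B=[562.8,31.1,-.231]
def arc(th,off):  # TCP position for lever angle; off = world offset TCP - handle at grasp
    return place(B,[(-70,120-230*np.sin(th),75+230*np.cos(th))])[0]+off
def arcplan(st,off,ths):
    p=np.array(st["eef_pos"]);r=R.from_euler("xyz",st["tcp_rot"]);rt=down(1.34);rv=(r.inv()*rt).as_rotvec()
    out=[]
    for i,t in enumerate(ths):
        q=arc(t,off);d=r.inv().apply(q-p)
        w=rv if i==0 else np.zeros(3)
        out.append([float(v) for v in d.round(1)]+[float(v) for v in w.round(3)]);p=q
        if i==0: r=rt
    print(out)
def theta(st,off):
    q=np.array(st["eef_pos"])-off; c,s=np.cos(B[2]),np.sin(B[2]);d=q[:2]-B[:2];y=-s*d[0]+c*d[1]
    return np.arctan2(120-y,q[2]-75),np.hypot(120-y,q[2]-75),c*d[0]+s*d[1]
E
python3 - <<'E'
from h import *
st=env.state();print(st["eef_pos"],st["ft_force"],st["opening"]*95)
off=np.array(st["eef_pos"])-arc(0,0); print(off)
arcplan(st,off,np.arange(1,9)*0.05)
E
```

```text
[523.04624391 164.32772233 312.51560507] [ 0.77714939  2.72822436 -0.46535496] 21.126981514742468
[0.91276996 0.38859535 7.51560507]
[[0.3, -0.0, -11.5, -0.0, -0.0, 0.0], [0.9, 0.0, -11.5, 0.0, 0.0, 0.0], [1.4, 0.0, -11.4, 0.0, 0.0, 0.0], [2.0, 0.0, -11.3, 0.0, 0.0, 0.0], [2.6, 0.0, -11.2, 0.0, 0.0, 0.0], [3.1, 0.0, -11.1, 0.0, 0.0, 0.0], [3.7, 0.0, -10.9, 0.0, 0.0, 0.0], [4.2, 0.0, -10.7, 0.0, 0.0, 0.0]]
```

Request:
step_arm --pt "0.3 0 -11.5 0 0 0" --pt "1 0 -11.5 0 0 0" --pt "1.4 0 -11.5 0 0 0" --pt "2 0 -11.3 0 0 0" --pt "2.6 0 -11.2 0 0 0" --pt "3 0 -11 0 0 0" --pt "3.7 0 -11 0 0 0" --pt "4.2 0 -10.7 0 0 0"

```text
t: 14.48
eef_pos: [503.8, 82.2, 299.0]
tcp_rot: [-0.411, 1.549, 0.929]
ft_force: [-1.0, 6.2, 7.4]
opening: 0.225
```

```bash
cat > a.py <<'E'
from h import *
import sys
st=env.state();off=np.array([.9,.4,7.5]);t=theta(st,off)
print(st["t"],np.round(t,3),st["eef_pos"].round(1),st["ft_force"].round(1),(st["opening"]*95).round(1))
a,n=float(sys.argv[1]),int(sys.argv[2])
arcplan(st,off,t[0]+(a-t[0])*np.arange(1,n+1)/n)
E
python3 a.py 0.8 8
```

```text
Traceback (most recent call last):
  File "a.py", line 4, in <module>
    print(st["t"],np.round(t,3),st["eef_pos"].round(1),st["ft_force"].round(1),(st["opening"]*95).round(1))
                                                                               ^^^^^^^^^^^^^^^^^^^^^^^^
AttributeError: 'float' object has no attribute 'round'
```

```bash
sed -i 's/(st\["opening"\]\*95).round(1)/st["opening"]*95/' a.py; python3 a.py 0.8 8
```

```text
14.475 [  0.371 232.38  -69.936] [503.8  82.2 299. ] [-1.   6.2  7.4] 21.392106561097226
[[6.8, 0.1, -10.6, -0.0, 0.02, 0.009], [5.4, 0.0, -11.1, 0.0, 0.0, 0.0], [6.0, 0.0, -10.8, 0.0, 0.0, 0.0], [6.5, 0.0, -10.4, 0.0, 0.0, 0.0], [7.1, 0.0, -10.1, 0.0, 0.0, 0.0], [7.6, 0.0, -9.7, 0.0, 0.0, 0.0], [8.1, 0.0, -9.3, 0.0, 0.0, 0.0], [8.6, 0.0, -8.8, 0.0, 0.0, 0.0]]
```

Request:
step_arm --pt "6.8 0 -10.6 0 0.02 0.009" --pt "5.6 0 -11 0 0 0" --pt "6 0 -10.8 0 0 0" --pt "6.6 0 -10.4 0 0 0" --pt "7.2 0 -10 0 0 0" --pt "7.7 0 -9.7 0 0 0" --pt "8.2 0 -9.3 0 0 0" --pt "8.8 0 -8.8 0 0 0"

```text
t: 15.48
eef_pos: [486.0, 7.1, 246.9]
tcp_rot: [-0.505, 1.554, 0.833]
ft_force: [-0.8, 6.5, 6.0]
opening: 0.226
```

```bash
python3 a.py 1.2 8
```

```text
15.475 [  0.777 230.488 -70.05 ] [486.    7.1 246.9] [-0.8  6.5  6. ] 21.42905925870486
[[9.0, 0.0, -8.2, -0.002, 0.015, 0.008], [9.2, 0.0, -8.0, 0.0, 0.0, 0.0], [9.6, 0.0, -7.5, 0.0, 0.0, 0.0], [10.0, 0.0, -7.0, 0.0, 0.0, 0.0], [10.3, 0.0, -6.4, 0.0, 0.0, 0.0], [10.7, 0.0, -5.9, 0.0, 0.0, 0.0], [11.0, 0.0, -5.3, 0.0, 0.0, 0.0], [11.2, 0.0, -4.7, 0.0, 0.0, 0.0]]
```

Request:
step_arm --pt "9 0 -8.2 0 0.015 0.008" --pt "9.2 0 -8 0 0 0" --pt "9.6 0 -7.5 0 0 0" --pt "10 0 -7 0 0 0" --pt "10.3 0 -6.4 0 0 0" --pt "10.7 0 -6 0 0 0" --pt "11 0 -5.3 0 0 0" --pt "11.2 0 -4.7 0 0 0"

```text
t: 16.48
eef_pos: [474.5, -41.8, 168.8]
tcp_rot: [-0.597, 1.56, 0.739]
ft_force: [-1.2, 4.3, 11.6]
opening: 0.225
```

```bash
python3 a.py 1.5 8
```

```text
16.475 [  1.184 228.726 -70.009] [474.5 -41.8 168.8] [-1.2  4.3 11.6] 21.410936109893694
[[8.0, 0.0, -4.5, -0.004, 0.009, 0.006], [8.6, 0.0, -2.9, 0.0, 0.0, 0.0], [8.7, 0.0, -2.6, 0.0, 0.0, 0.0], [8.8, 0.0, -2.2, 0.0, 0.0, 0.0], [8.9, 0.0, -1.9, 0.0, 0.0, 0.0], [9.0, 0.0, -1.5, 0.0, 0.0, 0.0], [9.0, 0.0, -1.2, 0.0, 0.0, 0.0], [9.1, 0.0, -0.8, 0.0, 0.0, 0.0]]
```

Request:
step_arm --pt "8 0 -4.5 0 0.009 0.006" --pt "8.6 0 -3 0 0 0" --pt "8.7 0 -2.6 0 0 0" --pt "8.8 0 -2.2 0 0 0" --pt "8.9 0 -2 0 0 0" --pt "9 0 -1.5 0 0 0" --pt "9 0 -1.2 0 0 0" --pt "9 0 -0.8 0 0 0"

```text
t: 17.48
eef_pos: [470.7, -58.1, 102.0]
tcp_rot: [-0.97, 1.566, 0.366]
ft_force: [-4.5, -0.6, 12.3]
opening: 0.223
```

```bash
python3 a.py 1.571 3
python3 - <<'E'
from h import *
for n in["side","scene"]:
    im=env.read_camera(n)[:,:,::-1]
    if n=="side": a=im[160:280,240:360]
    if n=="scene": b=im[180:300,270:390]
cv2.imwrite("pics/d1.png",np.hstack([cv2.resize(x,(400,400),interpolation=cv2.INTER_CUBIC) for x in(a,b)]))
E
```

```text
17.475 [  1.486 229.325 -70.042] [470.7 -58.1 102. ] [-4.5 -0.6 12.3] 21.165574030729264
[[6.5, -0.0, -1.2, -0.004, 0.003, 0.004], [6.5, 0.0, -0.3, 0.0, 0.0, 0.0], [6.5, 0.0, -0.1, 0.0, 0.0, 0.0]]
```

View pics/d1.png

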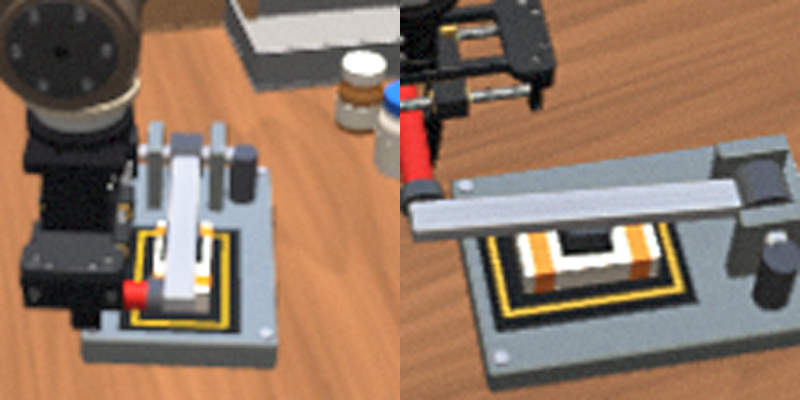

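Request:
step_arm --pt "6.5 0 -1 0 0 0" --pt "6.5 0 0 0 0 0" --pt "6.5 0 0 0 0 0"

```text
t: 17.95
eef_pos: [470.4, -59.3, 84.0]
tcp_rot: [-1.096, 1.565, 0.24]
ft_force: [-4.9, -0.2, 15.0]
opening: 0.224
```

```bash
python3 a.py 1.571 2
```

```text
17.95 [  1.564 229.724 -70.038] [470.4 -59.3  84. ] [-4.9 -0.2 15. ] 21.24775661440223
[[0.7, -0.0, -0.3, -0.004, 0.003, 0.005], [0.8, 0.0, -0.0, 0.0, 0.0, 0.0]]
```

Request:
step_arm --pt "2 0 0 0 0 0" --pt "1.5 0 0 0 0 0"

```text
t: 18.2
eef_pos: [470.4, -59.4, 81.7]
tcp_rot: [-1.15, 1.564, 0.186]
ft_force: [-3.0, 3.2, 15.3]
opening: 0.224
```

```bash
python3 a.py 1.571 2
```

```text
18.2 [  1.574 229.816 -70.028] [470.4 -59.4  81.7] [-3.   3.2 15.3] 21.308582570236474
[[-0.4, -0.0, -0.2, -0.003, 0.003, 0.006], [-0.4, 0.0, -0.0, 0.0, 0.0, 0.0]]
```

Request:
step_arm --pt "2 0 0 0 0 0" --pt "2 0 0 0 0 0"

```text
t: 18.45
eef_pos: [470.4, -59.4, 79.3]
tcp_rot: [-1.224, 1.564, 0.114]
ft_force: [-4.1, 2.5, 14.9]
opening: 0.225
```

```bash
python3 a.py 1.571 2
```

```text
18.45 [  1.585 229.89  -70.052] [470.4 -59.4  79.3] [-4.1  2.5 14.9] 21.41266013306057
[[-1.6, -0.1, -0.1, -0.003, 0.002, 0.007], [-1.6, 0.0, -0.0, 0.0, 0.0, 0.0]]
```

Request:
step_arm --pt "2.5 0 0 0 0 0" --pt "2.5 0 0 0 0 0"

```text
t: 18.7
eef_pos: [470.4, -59.4, 76.1]
tcp_rot: [-1.283, 1.562, 0.055]
ft_force: [-3.1, 2.5, 17.1]
opening: 0.224
```

```bash
python3 a.py 1.571 2;  python3 - <<'E'
from h import *
for n in["side","scene"]:
    im=env.read_camera(n)[:,:,::-1]
    if n=="side": a=im[190:270,250:350]
    if n=="scene": b=im[200:280,290:390]
cv2.imwrite("pics/d2.png",np.vstack([cv2.resize(x,(600,480),interpolation=cv2.INTER_CUBIC)[:300 if i else 480] for i,x in enumerate((a,))]))
cv2.imwrite("pics/d3.png",cv2.resize(b,(700,560),interpolation=cv2.INTER_CUBIC))
E
```

```text
18.7 [  1.599 229.97  -70.01 ] [470.4 -59.4  76.1] [-3.1  2.5 17.1] 21.307440496909493
[[-3.2, -0.0, -0.1, -0.003, 0.002, 0.008], [-3.2, 0.0, -0.0, 0.0, 0.0, 0.0]]
```

View pics/d2.png

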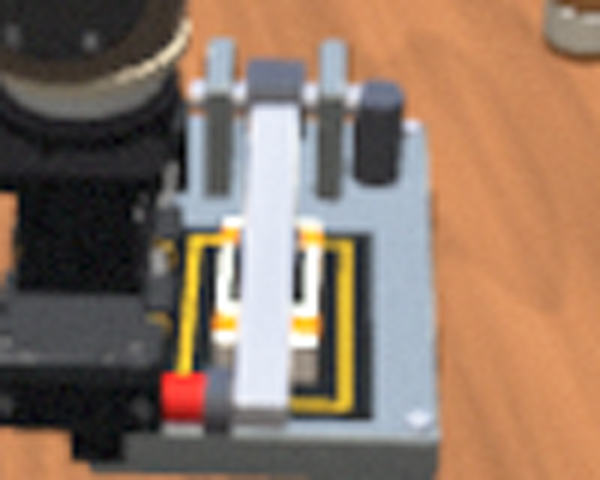

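View pics/d3.png

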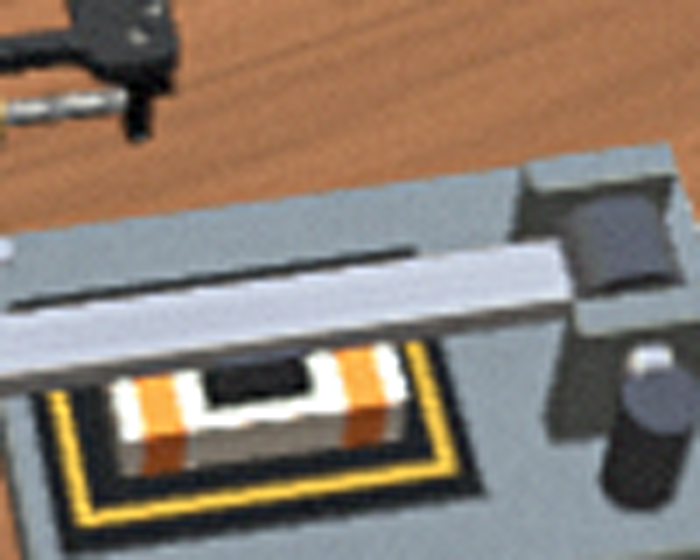

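Run:
```python
from h import *
D=env.get_calibration("side")
for b in([562.0,29,12.331-4*np.pi],B):
  for t in(1.48,1.5,1.53,1.55,1.571): print(t,proj(D,place(b,[(-20,120-230*np.sin(t),75+230*np.cos(t)),(-20,120,305)])).round(2).tolist())
im=env.read_camera("side")[:,:,::-1]
cv2.imwrite("pics/d4.png",cv2.resize(im[235:275,260:320],(780,520),interpolation=cv2.INTER_CUBIC))
```

```text
1.48 [[285.5, 250.56], [290.38, 135.47]]
1.5 [[285.49, 252.04], [290.38, 135.47]]
1.53 [[285.48, 254.21], [290.38, 135.47]]
1.55 [[285.47, 255.61], [290.38, 135.47]]
1.571 [[285.47, 257.06], [290.38, 135.47]]
1.48 [[285.85, 250.02], [290.32, 135.14]]
1.5 [[285.84, 251.5], [290.32, 135.14]]
1.53 [[285.83, 253.66], [290.32, 135.14]]
1.55 [[285.82, 255.07], [290.32, 135.14]]
1.571 [[285.81, 256.51], [290.32, 135.14]]
```

View pics/d4.png

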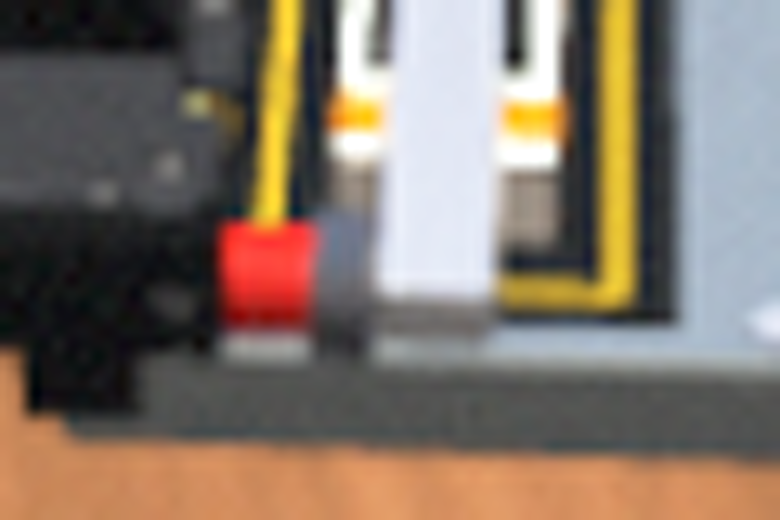

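Request:
step_arm --pt "3 0 0 0 0 0" --pt "0 0 0 0 0 0"

```text
t: 19.1
eef_pos: [470.4, -59.4, 75.5]
tcp_rot: [-1.343, 1.561, -0.005]
ft_force: [-3.4, 2.8, 14.6]
opening: 0.224
```

```bash
python3 a.py 1.571 2;  python3 - <<'E'
from h import *
im=env.read_camera("side")[:,:,::-1]
cv2.imwrite("pics/d5.png",cv2.resize(im[235:275,260:320],(780,520),interpolation=cv2.INTER_CUBIC))
im=env.read_camera("wrist")[:,:,::-1]
cv2.imwrite("pics/w8.png",im)
E
```

```text
19.1 [  1.601 229.985 -70.034] [470.4 -59.4  75.5] [-3.4  2.8 14.6] 21.288406357832898
[[-3.5, -0.1, -0.1, -0.002, 0.002, 0.01], [-3.5, 0.0, -0.0, 0.0, 0.0, 0.0]]
```

View pics/d5.png

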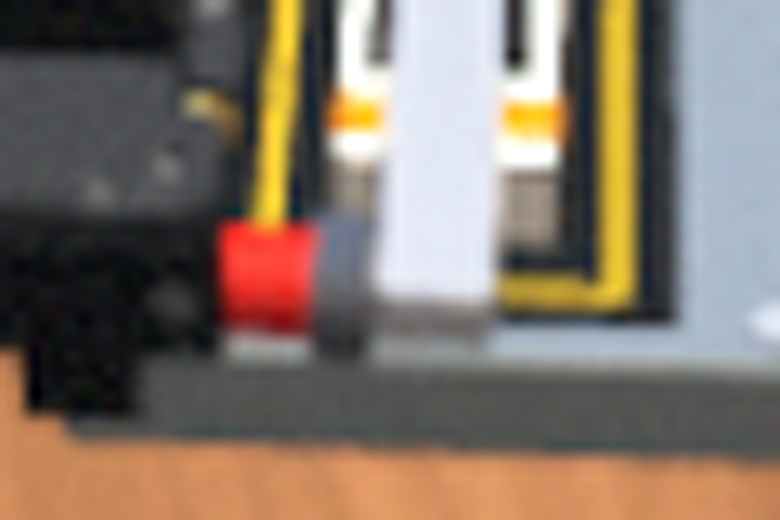

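View pics/w8.png

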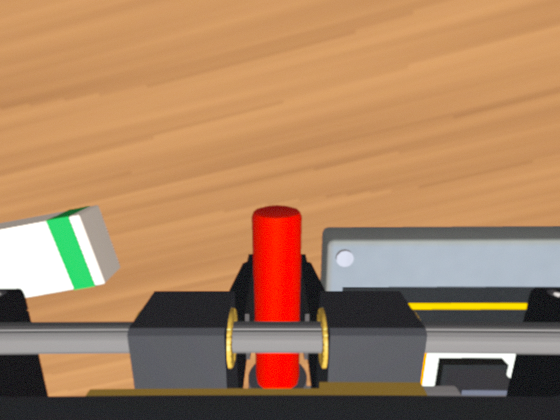

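Request:
step_arm --pt "4 0 0 0 0 0" --pt "4 0 0 0 0 0" --pt "4 0 0 0 0 0"

```text
t: 19.58
eef_pos: [472.4, -59.9, 69.9]
tcp_rot: [-1.482, 1.552, -0.142]
ft_force: [-7.3, 4.4, 41.8]
opening: 0.225
```

```bash
python3 a.py 1.571 2;  python3 - <<'E'
from h import *
im=env.read_camera("side")[:,:,::-1]
cv2.imwrite("pics/d6.png",cv2.resize(im[235:275,260:320],(780,520),interpolation=cv2.INTER_CUBIC))
E
```

```text
19.575 [  1.625 230.21  -67.956] [472.4 -59.9  69.9] [-7.3  4.4 41.8] 21.352957988007386
[[-6.3, 1.9, -0.0, -0.001, 0.002, 0.019], [-6.3, 0.0, -0.1, 0.0, 0.0, 0.0]]
```

View pics/d6.png

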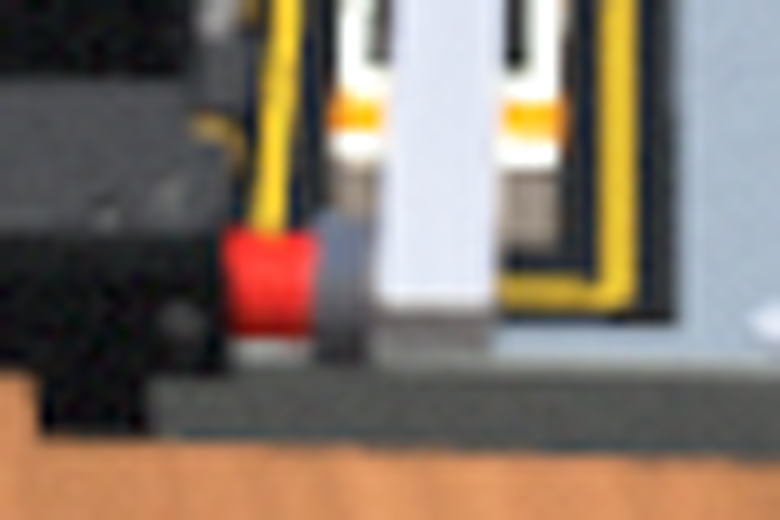

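Request:
step_arm --pt "0 0 0 0 0 0" --pt "1 0 0 0 0 0" --pt "1 0 0 0 0 0" --pt "1 0 0 0 0 0"

```text
t: 20.12
eef_pos: [472.5, -59.9, 71.4]
tcp_rot: [-1.526, 1.548, -0.185]
ft_force: [-3.8, 2.8, 16.7]
opening: 0.224
```

```bash
python3 a.py 1.571 2
```

```text
20.125 [  1.619 230.128 -67.81 ] [472.5 -59.9  71.4] [-3.8  2.8 16.7] 21.277469384092115
[[-5.6, 2.1, -0.1, 0.001, 0.001, 0.023], [-5.5, 0.0, -0.1, 0.0, 0.0, 0.0]]
```

Request:
step_arm --pt "2.5 0 0 0 0 0" --pt "2 0 0 0 0 0" --pt "2 0 0 0 0 0" --pt "2 0 0 0 0 0"

```text
t: 20.62
eef_pos: [472.6, -59.9, 70.0]
tcp_rot: [-1.553, 1.542, -0.211]
ft_force: [-8.3, 3.7, 37.1]
opening: 0.226
```

Request:
step_arm --pt "2 0 0 0 0 0" --pt "2 0 0 0 0 0" --pt "2 0 0 0 0 0" --pt "2 0 0 0 0 0"

```text
t: 21.12
eef_pos: [472.6, -59.9, 70.0]
tcp_rot: [-1.572, 1.536, -0.228]
ft_force: [-9.0, 3.5, 36.0]
opening: 0.221
```

```bash
python3 a.py 1.4 6
```

```text
21.125 [  1.625 230.215 -67.752] [472.6 -59.9  70. ] [-9.   3.5 36. ] 21.040262967739693
[[-8.7, 1.9, -0.1, 0.003, 0.0, 0.035], [-8.6, -0.0, 0.0, 0.0, 0.0, 0.0], [-8.6, -0.0, 0.3, 0.0, 0.0, 0.0], [-8.6, -0.0, 0.7, 0.0, 0.0, 0.0], [-8.6, -0.0, 1.0, 0.0, 0.0, 0.0], [-8.5, -0.0, 1.3, 0.0, 0.0, 0.0]]
```

Request:
step_arm --pt "1.5 0 0 0 0 0" --pt "1.5 0 0 0 0 0" --pt "1.5 0 0 0 0 0" --pt "1.5 0 0 0 0 0"

```text
t: 21.62
eef_pos: [472.6, -59.9, 70.7]
tcp_rot: [-1.583, 1.531, -0.239]
ft_force: [-6.7, 3.8, 26.9]
opening: 0.224
```

```bash
cat > u.py <<'E'
from h import *
import sys
st=env.state();h=arc(np.pi/2,0);off=np.array([472.6-h[0],-59.9-h[1],-3.8]);t=theta(st,off)
print(st["t"],np.round(t,3),st["eef_pos"].round(1),st["ft_force"].round(1),st["opening"]*95)
a,n=float(sys.argv[1]),int(sys.argv[2])
arcplan(st,off,t[0]+(a-t[0])*np.arange(1,n+1)/n)
E
python3 u.py 1.35 8
```

```text
21.625 [  1.573 230.046 -69.989] [472.6 -59.9  70.7] [-6.7  3.8 26.9] 21.3044094704816
[[-6.4, -0.2, 0.1, 0.004, -0.0, 0.04], [-6.4, -0.0, 0.3, 0.0, 0.0, 0.0], [-6.4, -0.0, 0.4, 0.0, 0.0, 0.0], [-6.4, -0.0, 0.6, 0.0, 0.0, 0.0], [-6.4, -0.0, 0.8, 0.0, 0.0, 0.0], [-6.3, -0.0, 1.0, 0.0, 0.0, 0.0], [-6.3, -0.0, 1.1, 0.0, 0.0, 0.0], [-6.3, -0.0, 1.3, 0.0, 0.0, 0.0]]
```

Request:
step_arm --pt "-4 0 0 0 0 0.005" --pt "-5 0 0.2 0 0 0.005" --pt "-6 0 0.4 0 0 0.005" --pt "-6 0 0.6 0 0 0.005" --pt "-6 0 0.8 0 0 0.005" --pt "-6 0 1 0 0 0.005" --pt "-6 0 1.1 0 0 0.005" --pt "-6 0 1.3 0 0 0.005"

```text
t: 22.62
eef_pos: [473.8, -54.1, 121.3]
tcp_rot: [-1.856, 1.566, -0.509]
ft_force: [-0.5, 6.0, 4.5]
opening: 0.228
```

```bash
python3 u.py 1.05 8; python3 -c "
from h import *
print(env.state()['qvel'].round(3))"
```

```text
22.625 [  1.351 229.649 -70.142] [473.8 -54.1 121.3] [-0.5  6.   4.5] 21.703559335272114
[[-8.5, -0.2, 1.7, 0.007, -0.001, 0.004], [-8.3, -0.0, 2.4, 0.0, 0.0, 0.0], [-8.2, -0.0, 2.7, 0.0, 0.0, 0.0], [-8.1, -0.0, 3.0, 0.0, 0.0, 0.0], [-8.0, -0.0, 3.3, 0.0, 0.0, 0.0], [-7.9, -0.0, 3.6, 0.0, 0.0, 0.0], [-7.7, -0.0, 3.9, 0.0, 0.0, 0.0], [-7.6, -0.0, 4.2, 0.0, 0.0, 0.0]]
[ 0.027 -0.081 -0.069  0.003  0.186  0.023]
```

```bash
python3 - <<'E'
from h import *
D=env.get_calibration("side")
for t in(1.25,1.3,1.35,1.4): print(t,proj(D,place(B,[(-20,120-230*np.sin(t),75+230*np.cos(t))])).round(2).tolist())
im=env.read_camera("side")[:,:,::-1]
cv2.imwrite("pics/d7.png",cv2.resize(im[220:270,250:330],(800,500),interpolation=cv2.INTER_CUBIC))
E
python3 u.py 1.35 1
```

```text
1.25 [[286.13, 231.18]]
1.3 [[286.05, 235.52]]
1.35 [[285.98, 239.74]]
1.4 [[285.92, 243.82]]
22.675 [  1.348 229.625 -70.139] [473.8 -54.  121.9] [-1.4  5.4  7.1] 21.31235003752194
[[0.4, -0.1, -0.5, 0.007, -0.001, 0.004]]
```

View pics/d7.png

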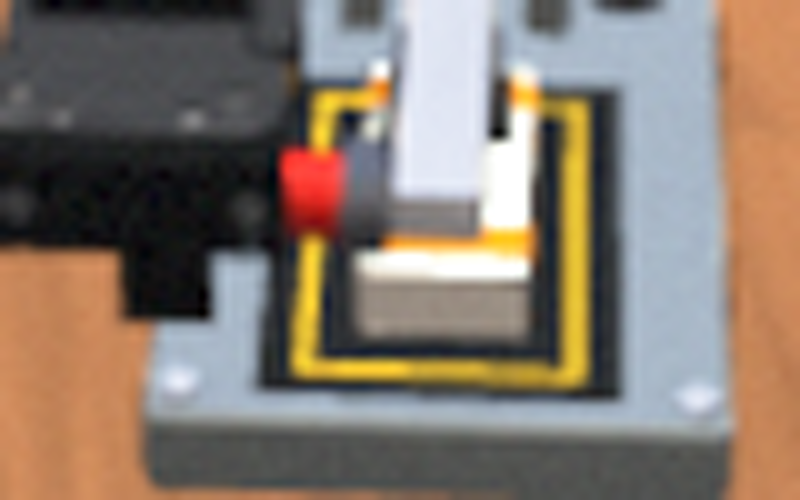

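Request:
step_arm --pt "-6 0 1.5 0.005 0 0.004" --pt "-8 0 2.4 0 0 0" --pt "-8 0 2.6 0 0 0" --pt "-8 0 3 0 0 0" --pt "-8 0 3.3 0 0 0" --pt "-8 0 3.6 0 0 0" --pt "-7.7 0 3.9 0 0 0" --pt "-7.5 0 4.2 0 0 0"

```text
t: 23.68
eef_pos: [480.3, -26.2, 187.4]
tcp_rot: [-0.368, 1.568, 0.973]
ft_force: [4.3, 10.3, -2.9]
opening: 0.225
```

```bash
python3 u.py 0.7 8
```

```text
23.675 [  1.034 227.368 -70.217] [480.3 -26.2 187.4] [ 4.3 10.3 -2.9] 21.330088315049952
[[-9.5, -0.2, 2.8, 0.001, 0.003, 0.001], [-7.9, -0.0, 5.4, 0.0, 0.0, 0.0], [-7.7, -0.0, 5.7, 0.0, 0.0, 0.0], [-7.5, -0.0, 6.1, 0.0, 0.0, 0.0], [-7.2, -0.0, 6.4, 0.0, 0.0, 0.0], [-6.9, -0.0, 6.7, 0.0, 0.0, 0.0], [-6.6, -0.0, 6.9, 0.0, 0.0, 0.0], [-6.3, -0.0, 7.2, 0.0, 0.0, 0.0]]
```

Request:
step_arm --pt "-9.5 0 2.8 0 0.003 0" --pt "-8 0 5.2 0 0 0" --pt "-7.8 0 5.6 0 0 0" --pt "-7.6 0 6 0 0 0" --pt "-7.3 0 6.3 0 0 0" --pt "-7 0 6.6 0 0 0" --pt "-6.7 0 6.9 0 0 0" --pt "-6.4 0 7.2 0 0 0"

```text
t: 24.68
eef_pos: [493.1, 28.4, 247.7]
tcp_rot: [0.017, 1.558, 1.356]
ft_force: [4.4, 5.0, -5.1]
opening: 0.226
```

```bash
python3 u.py 0.35 8
```

```text
24.675 [  0.668 224.91  -70.249] [493.1  28.4 247.7] [ 4.4  5.  -5.1] 21.49844473507289
[[-9.5, -0.2, 4.3, -0.001, 0.013, -0.0], [-5.2, -0.0, 7.5, 0.0, 0.0, 0.0], [-4.9, -0.0, 7.7, 0.0, 0.0, 0.0], [-4.6, -0.0, 7.9, 0.0, 0.0, 0.0], [-4.3, -0.0, 8.1, 0.0, 0.0, 0.0], [-4.0, -0.0, 8.2, 0.0, 0.0, 0.0], [-3.6, -0.0, 8.4, 0.0, 0.0, 0.0], [-3.3, -0.0, 8.5, 0.0, 0.0, 0.0]]
```

Request:
step_arm --pt "-8 0 5 0 0.012 0" --pt "-6 0 7.3 0 0 0" --pt "-5.6 0 7.6 0 0 0" --pt "-5 0 7.9 0 0 0" --pt "-4.6 0 8 0 0 0" --pt "-4.3 0 8.2 0 0 0" --pt "-4 0 8.4 0 0 0" --pt "-3.6 0 8.5 0 0 0"

```text
t: 25.68
eef_pos: [508.0, 93.6, 286.6]
tcp_rot: [0.815, 1.563, 2.153]
ft_force: [4.5, 4.0, -7.1]
opening: 0.224
```

```bash
python3 u.py 0.08 8
python3 - <<'E'
from h import *
D=env.get_calibration("side")
for t in(.25,.3,.35,.4): print(t,proj(D,place(B,[(-20,120-230*np.sin(t),75+230*np.cos(t))])).round(2).tolist())
im=env.read_camera("side")[:,:,::-1]
cv2.imwrite("pics/d8.png",cv2.resize(im[110:190,230:330],(800,640),interpolation=cv2.INTER_CUBIC)[:600])
cv2.imwrite("pics/w9.png",env.read_camera("wrist")[:,:,::-1])
E
```

```text
25.675 [  0.324 227.295 -70.681] [508.   93.6 286.6] [ 4.5  4.  -7.1] 21.26211296479252
[[-4.7, -0.6, 5.9, -0.002, 0.006, -0.006], [-1.9, -0.0, 6.8, 0.0, 0.0, 0.0], [-1.7, -0.0, 6.8, 0.0, 0.0, 0.0], [-1.5, -0.0, 6.9, 0.0, 0.0, 0.0], [-1.3, -0.0, 6.9, 0.0, 0.0, 0.0], [-1.1, -0.0, 6.9, 0.0, 0.0, 0.0], [-0.9, -0.0, 7.0, 0.0, 0.0, 0.0], [-0.7, -0.0, 7.0, 0.0, 0.0, 0.0]]
0.25 [[289.4, 146.8]]
0.3 [[289.21, 149.8]]
0.35 [[289.01, 153.0]]
0.4 [[288.82, 156.41]]
```

View pics/d8.png

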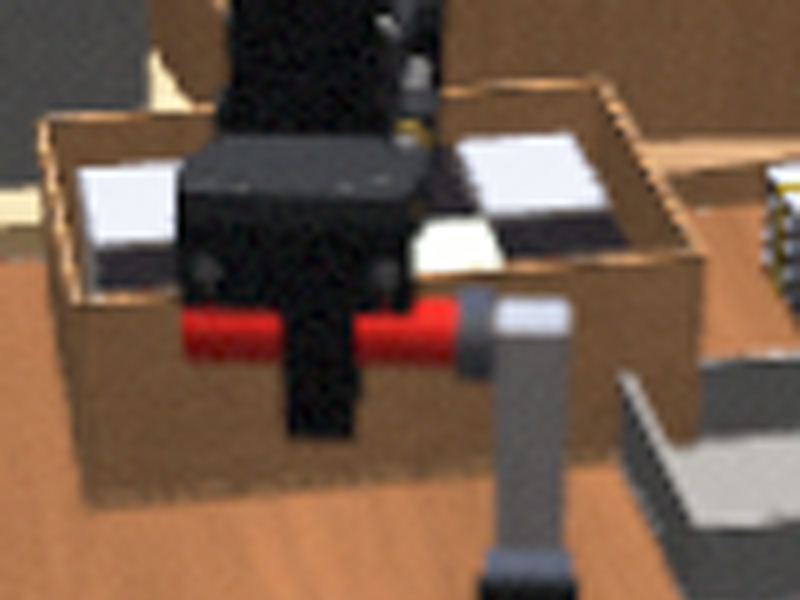

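View pics/w9.png

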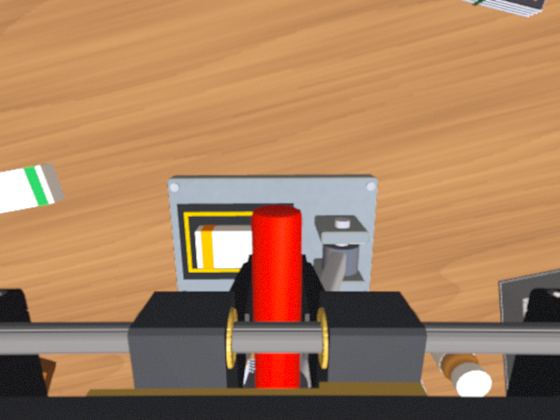

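Request:
step_arm --pt "-4.5 0 6 0 0.006 -0.005" --pt "-2.2 0 6.8 0 0 0" --pt "-2 0 6.8 0 0 0" --pt "-1.8 0 6.9 0 0 0" --pt "-1.5 0 6.9 0 0 0" --pt "-1.3 0 7 0 0 0" --pt "-1.1 0 7 0 0 0" --pt "-0.9 0 7 0 0 0"

```text
t: 26.78
eef_pos: [521.2, 150.6, 300.7]
tcp_rot: [1.878, 1.567, -3.067]
ft_force: [2.0, -0.2, -6.4]
opening: 0.227
```

```bash
python3 u.py 0.0 4
```

```text
26.775 [ 6.10000e-02  2.29903e+02 -7.08360e+01] [521.2 150.6 300.7] [ 2.  -0.2 -6.4] 21.553650793466716
[[-0.3, -0.8, 3.5, -0.002, -0.001, -0.003], [-0.1, -0.0, 3.5, 0.0, 0.0, 0.0], [-0.1, -0.0, 3.5, 0.0, 0.0, 0.0], [-0.0, -0.0, 3.5, 0.0, 0.0, 0.0]]
```

Request:
step_arm --pt "-0.3 0 3.5 0 0 0" --pt "-0.3 0 3.5 0 0 0" --pt "-0.1 0 3.5 0 0 0" --pt "0 0 3 0 0 0" --pt "0 0 0 0 0 0"

```text
t: 27.4
eef_pos: [524.5, 164.4, 301.8]
tcp_rot: [2.128, 1.567, -2.817]
ft_force: [1.6, -2.1, -4.9]
opening: 0.222
```

```bash
python3 u.py 0.0 2
python3 - <<'E'
from h import *
D=env.get_calibration("side")
for t in(0,.05,.1): print(t,proj(D,place(B,[(-20,120-230*np.sin(t),75+230*np.cos(t))])).round(2).tolist())
im=env.read_camera("side")[:,:,::-1]
cv2.imwrite("pics/d9.png",cv2.resize(im[100:180,240:320],(400,400),interpolation=cv2.INTER_CUBIC))
im=env.read_camera("scene")[:,:,::-1]
cv2.imwrite("pics/d10.png",cv2.resize(im[115:195,360:440],(400,400),interpolation=cv2.INTER_CUBIC))
cv2.imwrite("pics/d10.png",np.hstack([cv2.imread("pics/d9.png"),cv2.imread("pics/d10.png")]))
E
```

```text
27.4 [-1.00000e-03  2.30562e+02 -7.08690e+01] [524.5 164.4 301.8] [ 1.6 -2.1 -4.9] 21.057925800911853
[[0.6, -0.9, -0.1, -0.001, -0.002, -0.003], [-0.0, 0.0, -0.1, 0.0, 0.0, 0.0]]
0 [[290.32, 135.14]]
0.05 [[290.15, 137.02]]
0.1 [[289.97, 139.13]]
```

View pics/d10.png

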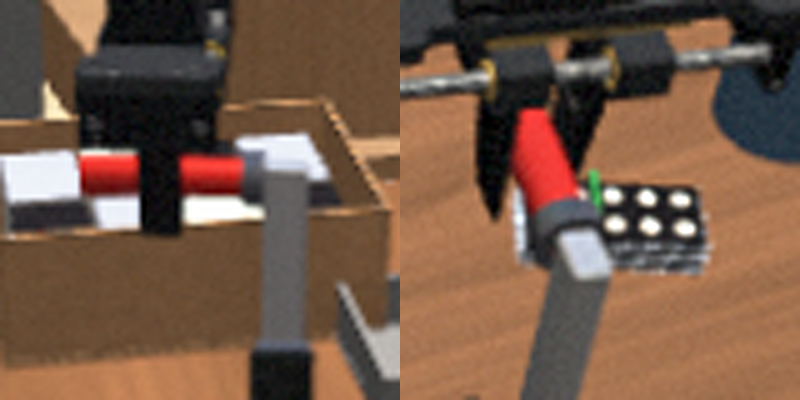

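The lever is back at its rest: the ring sits at the same pixel as at the start. Now I'll let go and rise.

Request:
step_arm --pt "0 0 0 0 0 0" --pt "0 0 0 0 0 0" --pt "0 0 0 0 0 0" --pt "0 0 0 0 0 0" --pt "0 0 0 0 0 0" --grip 85

```text
t: 28.12
eef_pos: [524.8, 164.8, 303.2]
tcp_rot: [0.921, 1.569, 2.259]
ft_force: [-0.3, -0.8, 0.9]
opening: 0.694
```

Request:
step_arm --pt "-10 0 0 0 0 0" --pt "-20 0 0 0 0 0" --pt "-30 0 0 0 0 0" --pt "-40 0 0 0 0 0" --pt "-30 0 0 0 0 0" --pt "0 0 0 0 0 0"

```text
t: 28.88
eef_pos: [524.6, 164.7, 440.5]
tcp_rot: [-0.156, 1.569, 1.182]
ft_force: [-0.2, -0.2, 0.2]
opening: 0.891
```

Run:
```python
from h import *
st=env.state();print(st["t"],st["eef_pos"],st["ft_force"])
for n in("scene","side","wrist"): cv2.imwrite(f"pics/f_{n}.png",env.read_camera(n)[:,:,::-1])
```

```text
28.875 [524.6379801  164.65684031 440.53747351] [-0.19030083 -0.22633763  0.15776823]
```

View pics/f_scene.png

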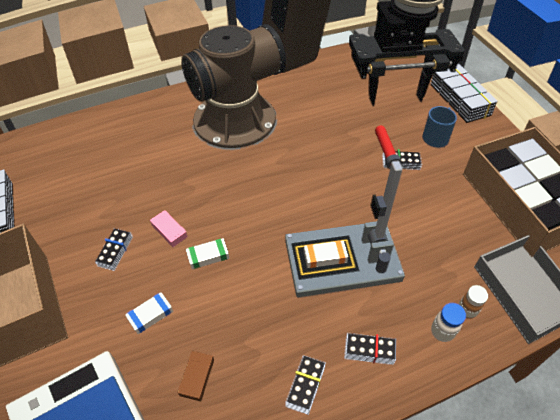

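View pics/f_side.png

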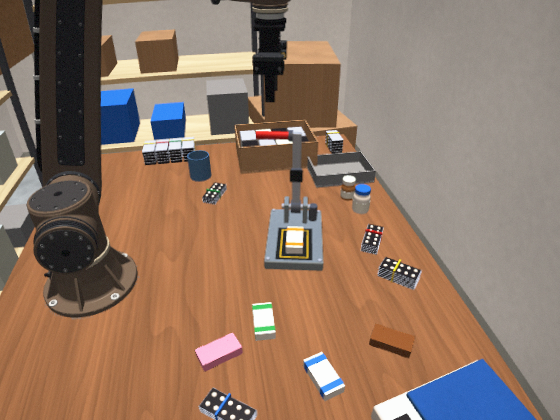

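View pics/f_wrist.png

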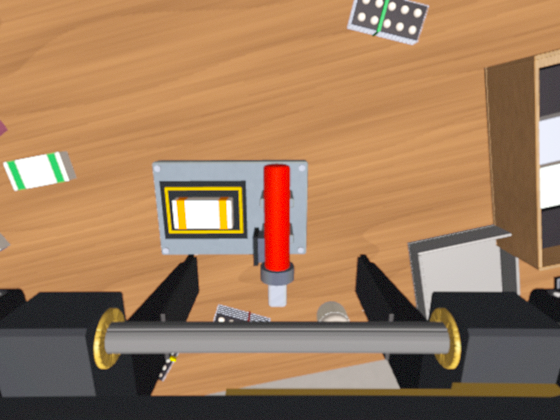

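The carton lies square in the frame (wrist 172–232, 198–230), the lever is upright at rest, the other cartons haven't moved, and the gripper is clear. I'm handing in.

```bash
python3 -c "
from cell import env
print(env.job_done())"
```

```text
the job is handed in; nothing more can be done
None
```

The job is done and handed in at about 29 s of the 72 s allowed; no verdict was reported.

- **Carton:** I gripped the orange-banded carton and laid it in the yellow frame. The wrist view put it within 1 mm and 0.003 rad of the bed's centre. After the press cycle it still lay square inside the frame.
- **Press:** I pulled the lever to its stop. The wrist force climbed to 36–42 N against the expected 15 N spring load, and the side view agreed with an angle of about 1.57 rad. I kept pressing there for more than a second.
- **Return:** I kept hold and eased the lever up at about 0.3–0.4 rad/s. I let go only once the handle was back at its starting pixel position and the force showed it resting against its stop.
- **Final check:** The lever is upright, and the blue- and green-banded cartons and the brown and pink look-alikes are at their original pixels. The gripper is clear and its force reads near zero.

**What disagreed:**
- **Handle slip:** The handle slid about 11 mm towards the palm during the pull, so the robot's position read slightly past the stop. I judged the stop by force and camera instead.
- **Brief 42 N peak:** The force briefly reached 42 N at the wrist, carried through the fingers on the handle. That is well under the 120 N wrist limit. The 40 N limit is for the arm or gripper body, which was not what touched the handle.
- **Bed height:** Fits of the bed's height from the wrist camera were off by 5–7 mm, but the sideways position agreed with the other cameras to about 2 mm.

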